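# Set up the punch fixture with the line-up rod

### The arm

A 6-joint arm with a two-finger parallel gripper is mounted at the origin on a cart in front of the work surface, level with it; the furniture and walls round the work are solid. World frame = base frame: x ahead of the robot, y to its left, z up, the work surface at z = 0. Lengths are in m, angles in rad, forces in N, time in s.
With the tool pointing down it reaches from about 0.35 to 0.775 m from the base axis. Payload 7.3 kg.
Tool frame: the origin (TCP) lies at the very end of the fingers, on their centre line; the grasp point (between the pads) lies 19 mm behind it; x points along the fingers, y is the direction in which the jaws open and shut, and the axes are right-handed (so a half turn about x gives the same grasp; the last joint's range is limited). The gripper opens to 92 mm and grips with 3 to 60 N. Pads are 19 mm wide; open, the fingers measure 130 mm over their backs; the gripper's body (75 mm by 190 mm) begins 47 mm behind the grasp point.
Start: joints at [-1.349, 0.342, 1.524, -0, 1.275, -0.146], TCP at [0.189, -0.49, 0.227] pointing down, gripper open.
Joint ranges: [-2.53, 2.53], [-0.77, 2.02], [0.04, 2.7], [-1, 4.14], [0.28, 2.66], [-3.11, 3.11]. Speed limits (rad/s): [2.57, 2.57, 3.14, 3.14, 3.14, 3.14].

### API

Orientations are given as [roll, pitch, yaw] about the fixed x, y, z axes, in that order (R = Rz(yaw) Ry(pitch) Rx(roll)).
In Python, from cell import observe, vision, job gives the robot as it stands.
- The arm moves only by the tool send_rows, never from a script. Its argument "motion" is a list of rows, each an object with "hand": the opening, from -1 (shut) to 1 (fully open), so that 0 is half open; "slide": the shift along the tool's x, y, z in mm, a list of three; "spin": the turn about the tool's x in rad. In form: [{"hand": hand, "slide": [tx, ty, tz], "spin": spin}, ...]. A call has 1 to 8 rows; each row shifts and turns the pose as measured when the row begins, along the tool's axes as they then stand; what a row does not reach is not made up. A row lasts 1/10 s, in which the tool goes at most 50 mm and 8.59 degrees, less where a joint would pass 70% of its speed; a pose out of reach is approached as far as the arm can. A call with a gripper value outside its range is refused whole. The fingers move at their own pace and stop on an object; "grip_force" is the grip in N (left out, the last holds). Time passes only in rows, so rows that do not move let the fingers close. It gives the time, the measured TCP pose, the force and the opening at its end, in the units of the state.
- observe(): the state, without advancing time (a new reading comes with each control period).
- vision.read_camera(name): name is "scene" or "top"; returns a dict with "pixels" (480x640x3 uint8, blue, green, red), "range_z" (480x640 float32, m along the optical axis (not along the pixel's ray), 0 where there is no reading), "fx", "fy", "cx", "cy" (pixels), "distortion" ([k1, k2, p1, p2, k3] as OpenCV has them; the pictures are not rectified), "world_from_camera" (4x4, takes a point from camera to world coordinates). Camera axes: x right, y down, z forward; pixel columns grow to the right and rows downward; lengths in m; the calibration is good to about 2 mm. A picture is of the moment at which its call begins.
- job.hand_in(): hands the job in, once; it reports no verdict.
Trained networks look in a picture, given as the dict that the camera call returned (one of the last four; its "shot" number tells which), for a name from the list of things; names that differ only in an ending like _2 or _b are one class to them, and where a whole thing is asked for, a point or a joint stands for the part that bears it (a point fixed in the world has none). Each returns a list of dicts, best first, with "conf" (0 to 1); they miss things now and then, are a little off and sometimes report something else, mostly with a low value. They report only what shows in the picture. A call takes as long as a camera call.
- vision.search_frame(picture, thing): "uv" ([column, row] in pixels, amid what is visible of it).
- vision.cut_out(picture, thing): "mask" (480x640 bool, what is visible of it) and "uv" ([column, row] in pixels, amid what is visible of it).
The state is a dict: "time": time; "qpos": joint angles; "qvel": joint speeds; "joint_efforts": joint torques, N m; "tool_pos": TCP position; "tool_rot": TCP orientation; "contact_force": force on the tool from outside, world axes, zero at the start; "torque": the same for the moment, N m; "opening": finger opening in m.
Only numpy, scipy, OpenCV 4.12 (cv2) and the standard library are available. Lean on these libraries where they do the work, as an engineer would, in place of code of your own. Each camera call takes 0.05 s, during which the arm holds its last target.

### The job

Set up the hand punch fixture: seat the loose stepped guide plate flat and square in the matching pocket on top of the fixture and let go of it, then pass the long line-up rod from the wooden tool block down through the plate's guide bush and at least halfway into the die bush in the base below. Finish while still holding the rod there, upright and with its end clear of the bench mat, so that I can do up the clamps. Leave the small things round about where they stand.

Things in the scene. Friction and masses are not known exactly. Their poses are not given: they have to be found in the camera images.
- fixture: hand punch fixture, fixed to the bench: base plate 146 x 140 mm on four feet, two cheeks (y = -52 and 52 mm) and on them an aluminium bridge 126 (x) x 120 (y) mm, its top 82 mm above the bench, with the pocket. Two clamp dogs, swung aside at x = 22 to 54, y = -45 and 45 mm, rise to 100 mm. Origin on the bench under the pocket's centre; x points from the pocket's wide to its narrow part, z up
- pocket (a point): centre of the floor of the stepped pocket, 72 mm above the bench, axes as the fixture's. 10 mm deep, upper edges bevelled: wide part x = -47.2 to 11.2, y = -33.2 to 33.2 mm; narrow part x = 11.2 to 47.2, y = -24.2 to 24.2 mm. The floor is a ledge, open in the middle. The seated plate's origin lies here, with 1.2 mm of play all round
- lower_bush (a point): centre of the mouth of the lower (die) bush in the fixture's base, 42.5 mm above the bench, at the fixture's x = 28 mm, y = 0; axis upright; bore 12 mm, countersunk over its top 4 mm to 20 mm across; the bore runs right through and ends 16 mm above the bench, with only the mat below
- guide_plate: loose steel plate, 0.3 kg, 12 mm thick, flat on the bench, stepped: wide part x = -46 to 10, y = -32 to 32 mm; tongue x = 10 to 46, y = -23 to 23 mm with the guide bush. Upright grip rib x = -38 to 6, y = -7 to 7 mm, from 12 to 42 mm above the underside: grip it across y. Origin on the underside, centre of mass near x = -6 mm; x points to the tongue. Seated, its top stands 2 mm above the bridge
- upper_bush (a point): centre of the mouth of the guide bush on the plate, 28 mm along the plate's +x from its origin and 18 mm above its underside; axis upright; bore 12 mm right through to the plate's underside, countersunk over the top 4 mm to 20 mm across, flange 28 mm across
- tool_block: wooden tool block, 44 (x) x 112 (y) x 50 (z) mm, fixed on the bench; the line-up rod stands in its hole at y = -36 mm (11.6 mm wide, 42 mm deep, floor 8 mm above the bench); two short dark punches, up to 80 mm above the bench, stand in it at y = 14 and 40 mm. Origin at the centre of its underside, z up
- lineup_rod: loose steel line-up rod, 0.12 kg, 150 mm long, standing in the tool block, its top 158 mm above the bench: shank 10 mm thick, tapered over its lowest 5 mm to 5 mm across at the tip; knurled round head 16 mm thick, from 118 to 150 mm above the tip. Origin at the centre of the lower tip, z along the rod to the head
- rod_head (a point): middle of the rod's knurled head, 134 mm above its tip, where to grip it
- screw_jar: bystander: jar of small screws with a black lid, 43 mm wide, 46 mm high; origin under its centre
- cots_box: bystander: small white box with a blue lid, 51 x 51 mm, 34 mm high; origin under its centre
- solder_spool: bystander: white spool, 56 mm wide, 36 mm high; origin under its centre
- flux_bottle: bystander: small amber bottle with a white nozzle, 36 mm wide, 92 mm high; origin under its centre

How it is judged:
By the outcome, as a careful person would: the job done as asked, in the order asked, and still so for the second after the job is handed in, while the arm keeps its last pose, push and grip.
It also fails if it takes over 61 s, if anything falls off the work surface, if the arm or the gripper's body presses on something with over 40 N, if the wrist force passes 120 N, or if a joint passes its speed limit or range.

## Working session

There is one attempt and no reset: what is moved stays moved. The work goes in short steps, Python scripts to look and compute and a tool call to move; the robot and the scene stay as the last step left them, time stands still between calls to the robot, and variables do not carry over. Pictures are saved under pics/ and viewed, and the job is handed in when it is done.

Besides the shell and the picture viewer there is one more tool, called after "Emit:" as name(argument=value, ...) on one line, values as JSON. send_rows: Moves the arm, as the interface text tells. Its arguments: {"type":"object","properties":{"motion":{"type":"array","items":{"type":"object","properties":{"hand":{"type":"number"},"slide":{"type":"array","items":{"type":"number"}},"spin":{"type":"number"}}}},"grip_force":{"type":"number"}},"required":["motion"]}

```bash
ls; mkdir -p pics; python3 - <<'E'
from cell import observe, vision, job
import cv2, pickle
print(observe())
for n in ("scene","top"):
    p=vision.read_camera(n)
    cv2.imwrite(f"pics/{n}0.png",p["pixels"])
    pickle.dump(p,open(f"{n}0.pkl","wb"))
    print(n,p["fx"],p["fy"],p["cx"],p["cy"],p["distortion"],p["world_from_camera"],p["shot"])
    for t in ["fixture","guide_plate","tool_block","lineup_rod","screw_jar","cots_box","solder_spool","flux_bottle","upper_bush","lower_bush","rod_head","pocket"]:
        try: print(t,[(round(d["conf"],2),[round(float(v)) for v in d["uv"]]) for d in vision.search_frame(p,t)])
        except Exception as e: print(t,e)
E
```

```text
pics
{'time': 0.0, 'qpos': array([-1.34899739e+00,  3.42725362e-01,  1.52500430e+00, -3.04198752e-05,
        1.27540683e+00, -1.45960719e-01]), 'qvel': array([-8.55517238e-05, -2.58856522e-04, -5.09180478e-04,  7.13499588e-04,
       -7.25479384e-04,  1.15457353e-03]), 'joint_efforts': array([-2.10969010e-04, -4.31245708e+01, -2.44217259e+01,  7.17471843e-02,
        5.61016321e-02, -1.38924315e-04]), 'tool_pos': array([ 0.18869215, -0.48948406,  0.22604804]), 'tool_rot': array([-1.69791755,  1.56925221,  1.81144364]), 'contact_force': array([-0.77506552,  0.27335304, -0.23879898]), 'torque': array([0.04846767, 0.00192398, 0.02556253]), 'opening': 0.09144966520612464}
scene 442.0626906113934 442.0626906113934 317.8026894697615 239.96642331959495 [-0.07159877  0.          0.          0.          0.        ] [[-0.77226469 -0.31324029  0.55270948  0.02438868]
 [-0.63524769  0.39200045 -0.6654292   0.57554217]
 [-0.00822313 -0.8649949  -0.50171327  0.54923232]
 [ 0.          0.          0.          1.        ]] 1
fixture [(0.77, [296, 262])]
guide_plate [(0.89, [388, 231])]
tool_block [
[... 461 characters left out ...]
.04012329  0.          0.          0.          0.        ] [[ 0.02630288 -0.98006359  0.1969353   0.26696136]
 [-0.99947224 -0.02953956 -0.01351536  0.00570518]
 [ 0.0190633  -0.19647587 -0.98032333  1.36864966]
 [ 0.          0.          0.          1.        ]] 2
fixture [(0.68, [324, 233])]
guide_plate [(0.87, [434, 254])]
tool_block [(0.81, [207, 246])]
lineup_rod [(0.38, [215, 234])]
screw_jar [(0.68, [359, 301]), (0.59, [218, 233])]
cots_box [(0.82, [266, 305]), (0.67, [209, 245])]
solder_spool [(0.64, [235, 186])]
flux_bottle [(0.68, [401, 199])]
upper_bush [(0.92, [433, 254])]
lower_bush [(0.95, [321, 232]), (0.4, [400, 195])]
rod_head [(0.64, [218, 233])]
pocket [(0.86, [322, 235])]
```

View pics/scene0.png

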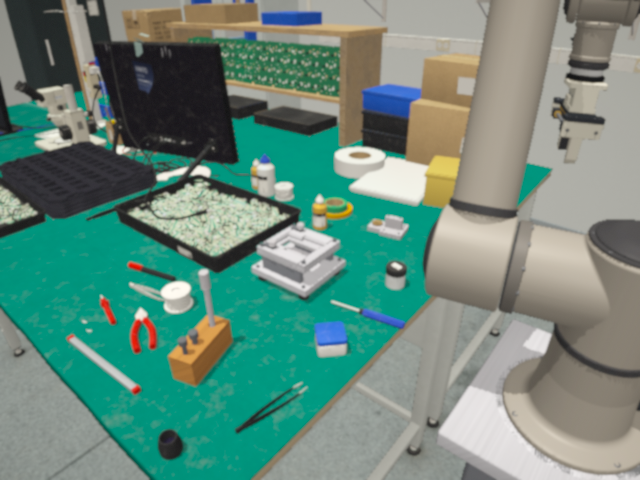

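View pics/top0.png

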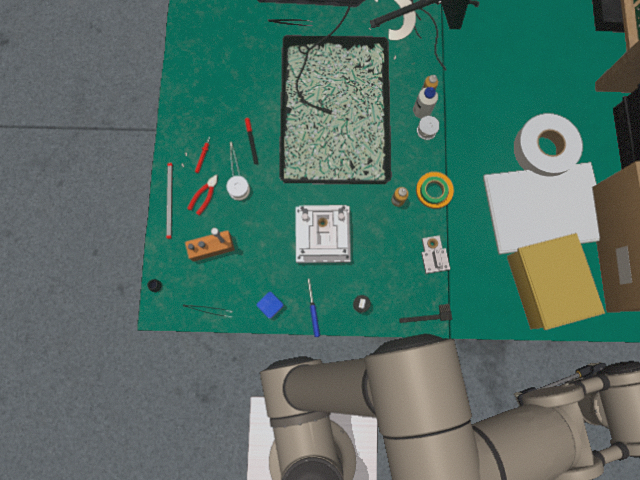

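```bash
cat > h.py <<'E'
import numpy as np, cv2, pickle
def K(p): return np.array([[p["fx"],0,p["cx"]],[0,p["fy"],p["cy"]],[0,0,1.]])
def proj(p,P):
    T=np.linalg.inv(p["world_from_camera"]); P=np.atleast_2d(P).astype(float)
    uv,_=cv2.projectPoints(P.reshape(-1,1,3),cv2.Rodrigues(T[:3,:3])[0],T[:3,3],K(p),np.array(p["distortion"],float))
    return uv.reshape(-1,2)
def rays(p,uv):
    n=cv2.undistortPoints(np.asarray(uv,float).reshape(-1,1,2),K(p),np.array(p["distortion"],float)).reshape(-1,2)
    return np.c_[n,np.ones(len(n))]
def on_z(p,uv,z):
    T=np.array(p["world_from_camera"]); d=rays(p,uv)@T[:3,:3].T; o=T[:3,3]
    return o+d*((z-o[2])/d[:,2])[:,None]
def cloud(p,mask=None):
    T=np.array(p["world_from_camera"]); Z=p["range_z"]
    m=Z>0
    if mask is not None: m=m&mask
    v,u=np.nonzero(m); c=rays(p,np.c_[u,v])*Z[v,u][:,None]
    return c@T[:3,:3].T+T[:3,3], np.c_[u,v]
def pose(x,y,yaw,pts):
    pts=np.atleast_2d(np.asarray(pts,float)); c,s=np.cos(yaw),np.sin(yaw)
    return np.c_[x+c*pts[:,0]-s*pts[:,1],y+s*pts[:,0]+c*pts[:,1],pts[:,2]]
def crop(p,u0,v0,w,h,s,fn,lines=[]):
    im=cv2.resize(p["pixels"][v0:v0+h,u0:u0+w],None,fx=s,fy=s,interpolation=cv2.INTER_CUBIC)
    for L,col in lines:
        q=(proj(p,L)-[u0,v0]+.5)*s-.5
        cv2.polylines(im,[np.round(q*8).astype(int)],False,col,1,cv2.LINE_AA,3)
    cv2.imwrite(fn,im)
E
python3 - <<'E'
from h import *
t=pickle.load(open("top0.pkl","rb"));s=pickle.load(open("scene0.pkl","rb"))
crop(t,280,190,90,90,6,"pics/a1.png"); crop(t,410,225,60,60,8,"pics/a2.png"); crop(t,175,215,75,60,8,"pics/a3.png")
crop(s,240,210,110,90,6,"pics/b1.png"); crop(s,355,205,65,45,10,"pics/b2.png"); crop(s,155,255,90,140,4,"pics/b3.png")
a=[cv2.imread(f"pics/{x}.png") for x in ("a1","a2","a3","b1","b2","b3")]
def pad(i,H=560,W=665):
    o=np.zeros((H,W,3),np.uint8); o[:i.shape[0],:i.shape[1]]=i[:H,:W]; return o
m=np.vstack([np.hstack([pad(a[0],560,660),]),])
for n,g in (("A",(0,1)),("B",(2,5)),("C",(3,4))):
    im=np.hstack([pad(a[g[0]]),pad(a[g[1]])]); cv2.imwrite(f"pics/m{n}.png",cv2.resize(im,None,fx=.6,fy=.6,interpolation=cv2.INTER_AREA))
for nm,p,uv in (("t",t,[[324,233],[434,254],[207,246]]),("s",s,[[300,255],[388,231],[198,348]])):
    print(nm,on_z(p,uv,0.05).round(3), [p["range_z"][v,u] for u,v in uv])
C,uv=cloud(t); 
for b in ((280,370,190,280),(410,460,225,280),(175,245,215,270)):
    k=(uv[:,0]>b[0])&(uv[:,0]<b[1])&(uv[:,1]>b[2])&(uv[:,1]<b[3])
    print(len(C[k]),np.histogram(C[k,2],bins=np.arange(-.02,.18,.01)))
E
```

```text
t [[ 0.563 -0.015  0.05 ]
 [ 0.517 -0.297  0.05 ]
 [ 0.52   0.282  0.05 ]] [np.float32(1.3685412), np.float32(1.3579165), np.float32(1.3426527)]
s [[ 0.563 -0.014  0.05 ]
 [ 0.473 -0.221  0.05 ]
 [ 0.505  0.299  0.05 ]] [np.float32(0.8999125), np.float32(1.1037169), np.float32(0.70118105)]
7888 (array([   0, 1673, 3177,    9,  127,  665,  174,    1,   86,  670, 1220,
         51,   35,    0,    0,    0,    0,    0,    0]), array([-0.02, -0.01,  0.  ,  0.01,  0.02,  0.03,  0.04,  0.05,  0.06,
        0.07,  0.08,  0.09,  0.1 ,  0.11,  0.12,  0.13,  0.14,  0.15,
        0.16,  0.17]))
2638 (array([  14,  677, 1268,  522,   45,   28,   84,    0,    0,    0,    0,
          0,    0,    0,    0,    0,    0,    0,    0]), array([-0.02, -0.01,  0.  ,  0.01,  0.02,  0.03,  0.04,  0.05,  0.06,
        0.07,  0.08,  0.09,  0.1 ,  0.11,  0.12,  0.13,  0.14,  0.15,
        0.16,  0.17]))
3713 (array([   0,  926, 1842,   39,   38,   49,  259,  411,   11,   47,   21,
          6,    4,    2,    4,    7,    7,   29,   11]), array([-0.02, -0.01,  0.  ,  0.01,  0.02,  0.03,  0.04,  0.05,  0.06,
        0.07,  0.08,  0.09,  0.1 ,  0.11,  0.12,  0.13,  0.14,  0.15,
        0.16,  0.17]))
```

View pics/mA.png

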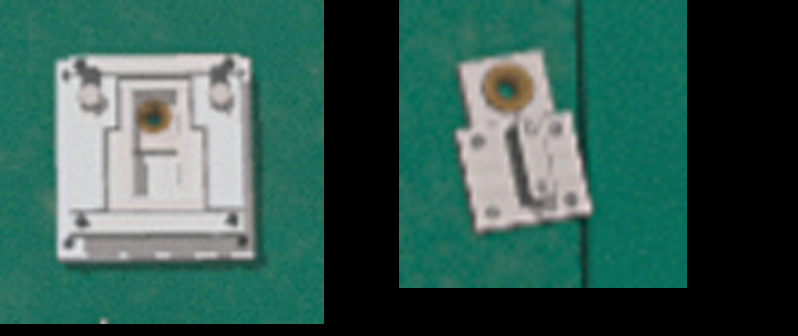

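View pics/mB.png

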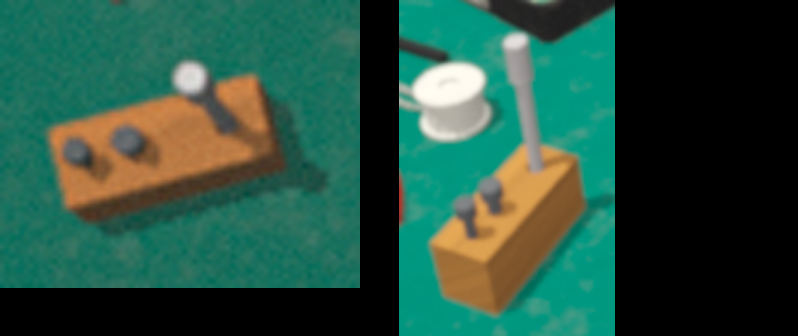

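View pics/mC.png

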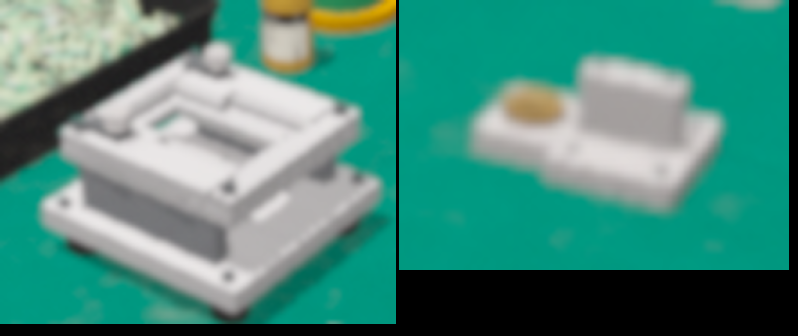

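```bash
cat > fit.py <<'E'
from h import *
from scipy.optimize import minimize
from scipy.ndimage import map_coordinates
def poly(pts,z): return [(a[0],a[1],z) for a in pts]+[(pts[0][0],pts[0][1],z)]
def rect(x0,x1,y0,y1): return [(x0,y0),(x1,y0),(x1,y1),(x0,y1)]
def circ(x,y,r,z,n=40): return [(x+r*np.cos(t),y+r*np.sin(t),z) for t in np.linspace(0,2*np.pi,n+1)]
def step(x0,xs,x1,yw,yn): return [(x0,-yw),(xs,-yw),(xs,-yn),(x1,-yn),(x1,yn),(xs,yn),(xs,yw),(x0,yw)]
M=lambda L:np.array(L,float)/1000
MOD={
"fixture":[M(poly(rect(-63,63,-60,60),82)),M(poly(step(-47.2,11.2,47.2,33.2,24.2),82)),M(circ(28,0,10,42.5))],
"plate":[M(poly(step(-46,10,46,32,23),12)),M(circ(28,0,14,18)),M(poly(rect(-38,6,-7,7),42))],
"block":[M(poly(rect(-22,22,-56,56),50)),M(circ(0,-36,8,158))],
}
def sample(L,d=0.001):
    o=[]
    for a,b in zip(L[:-1],L[1:]):
        n=max(1,int(np.linalg.norm(b-a)/d)); o.append(a+(b-a)*((np.arange(n)+.5)/n)[:,None])
    return np.vstack(o)
def tang(L,d=0.001):
    o=[]
    for a,b in zip(L[:-1],L[1:]):
        n=max(1,int(np.linalg.norm(b-a)/d)); o.append(np.repeat([(b-a)/np.linalg.norm(b-a)],n,0))
    return np.vstack(o)
def grads(p,sg):
    g=cv2.GaussianBlur(p["pixels"].astype(np.float32),(0,0),sg)
    return [(cv2.Sobel(g[...,c],cv2.CV_32F,1,0)/8,cv2.Sobel(g[...,c],cv2.CV_32F,0,1)/8) for c in range(3)]
def score(x,p,G,S,T):
    w=pose(*x,S); w2=pose(*x,S+T*5e-4); uv=proj(p,w); t=proj(p,w2)-uv; t/=np.linalg.norm(t,axis=1)[:,None]+1e-9
    n=np.c_[-t[:,1],t[:,0]]; s=0
    for gx,gy in G:
        a=map_coordinates(gx,[uv[:,1],uv[:,0]],order=1)*n[:,0]+map_coordinates(gy,[uv[:,1],uv[:,0]],order=1)*n[:,1]
        s=s+np.minimum(np.abs(a),25)
    return -s.mean()
def fit(ps,mod,x0,sgs=(2.0,1.0),grid=0.006,lines=None):
    L=MOD[mod] if lines is None else lines
    S=np.vstack([sample(l) for l in L]);T=np.vstack([tang(l) for l in L])
    x=np.array(x0,float)
    for i,sg in enumerate(sgs):
        G=[grads(p,sg) for p in ps]
        f=lambda q:sum(score([q[0]/1000,q[1]/1000,q[2]/50],p,g,S,T) for p,g in zip(ps,G))
        q=x*[1000,1000,50]
        if i==0:
            best=min((f(q+[a,b,c]),a,b,c) for a in np.arange(-9,10,3) for b in np.arange(-9,10,3) for c in (-4,-2,0,2,4)); q=q+best[1:]
        r=minimize(f,q,method="Nelder-Mead",options=dict(initial_simplex=q+np.array([[0,0,0],[2,0,0],[0,2,0],[0,0,1.5]]),xatol=.01,fatol=1e-4)); x=r.x/[1000,1000,50]
    return x,r.fun
E
cat > f0.py <<'E'
from fit import *
t=pickle.load(open("top0.pkl","rb"));s=pickle.load(open("scene0.pkl","rb"))
init={"fixture":(.563,-.015,0),"plate":(.515,-.292,.2),"block":(.52,.285,.2-np.pi/2*0)}
init["block"]=(.52,.285,.25)
for m in init:
    for nm,ps in (("top",[t]),("scene",[s]),("both",[t,s])):
        x,f=fit(ps,m,init[m]); print(m,nm,(x*[1000,1000,180/np.pi]).round(2),round(f,2))
        if nm=="both": xx=x
    ls=[(pose(*xx,l),(0,0,255)) for l in MOD[m]]
    c=proj(t,[[xx[0],xx[1],.04]])[0].astype(int);d=proj(s,[[xx[0],xx[1],.04]])[0].astype(int)
    crop(t,c[0]-35,c[1]-35,70,70,5.6,"pics/o1.png",ls);crop(s,d[0]-50,d[1]-60,100,100,4,"pics/o2.png",ls)
    a,b=cv2.imread("pics/o1.png"),cv2.imread("pics/o2.png"); h=min(a.shape[0],b.shape[0]); cv2.imwrite(f"pics/fit_{m}.png",np.hstack([a[:h],b[:h]]))
E
python3 f0.py
```

```text
fixture top [567.39 -15.82   1.2 ] -44.53
fixture scene [563.61 -13.01  -2.97] -38.02
fixture both [563.91  -5.16   3.  ] -79.74
plate top [ 525.5  -306.47   11.74] -59.57
plate scene [ 521.28 -299.38   12.13] -37.86
plate both [ 524.57 -306.19   12.24] -90.24
block top [525.6  279.54  17.49] -46.16
block scene [523.32 281.43  17.07] -41.48
block both [524.22 280.62  17.38] -85.61
```

```bash
python3 - <<'E'
import cv2,numpy as np
a=[cv2.imread(f"pics/fit_{m}.png") for m in ("fixture","plate")]
cv2.imwrite("pics/f1.png",cv2.resize(np.vstack(a),None,fx=.76,fy=.76))
E
```

```text
(no output)
```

View pics/f1.png

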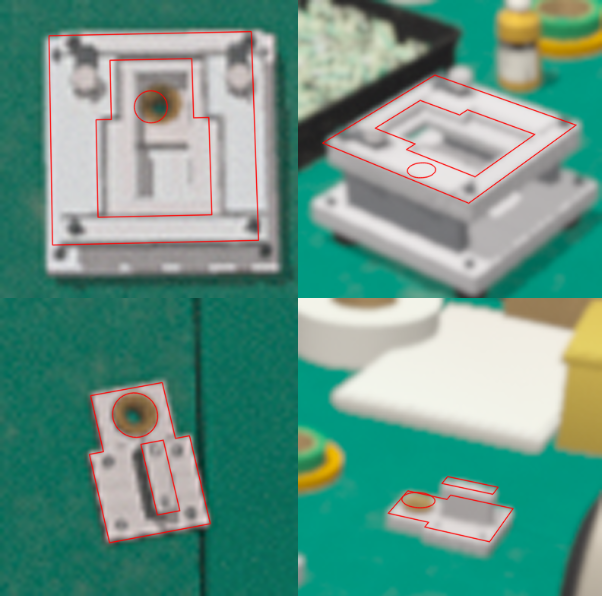

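View pics/fit_block.png

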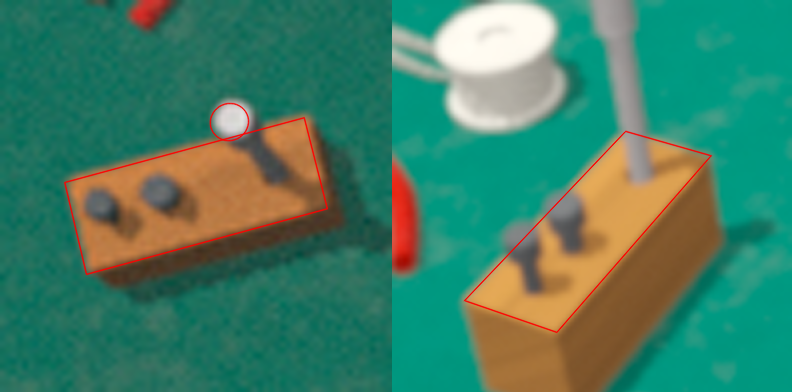

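```bash
cat > f1.py <<'E'
from fit import *
t=pickle.load(open("top0.pkl","rb"));s=pickle.load(open("scene0.pkl","rb"))
print(on_z(t,[[320.5,232]],.0425),on_z(s,[[304,260]],.0425))
R={}
for m,i0 in (("fixture",(.567,-.0175,0.02)),("plate",(.5245,-.306,.21)),("block",(.5245,.2805,.303))):
    for nm,p in (("top",t),("scene",s)):
        L=MOD[m]
        best=None
        for dx in (-.004,0,.004):
          for dy in (-.006,-.003,0,.003,.006):
            S=np.vstack([sample(l) for l in L]);T=np.vstack([tang(l) for l in L]);G=grads(p,.8)
            f=lambda q:score([q[0]/1000,q[1]/1000,q[2]/50],p,G,S,T)
            q=(np.array(i0)+[dx,dy,0])*[1000,1000,50]
            r=minimize(f,q,method="Nelder-Mead",options=dict(initial_simplex=q+np.array([[0,0,0],[2,0,0],[0,2,0],[0,0,1]]),xatol=.01,fatol=1e-4))
            if best is None or r.fun<best.fun: best=r
        x=best.x/[1000,1000,50]; R[m,nm]=x
        print(m,nm,(x*[1000,1000,180/np.pi]).round(2),round(best.fun,2))
    a=[]
    for nm,p in (("top",t),("scene",s)):
        x=R[m,nm]
        ls=[(pose(*x,l),(0,0,255)) for l in L]
        c=proj(p,[[x[0],x[1],.05]])[0].astype(int)
        crop(p,c[0]-40,c[1]-50,80,80,4.9,"pics/o.png",ls); a.append(cv2.imread("pics/o.png"))
    cv2.imwrite(f"pics/g_{m}.png",np.hstack(a))
pickle.dump(R,open("R.pkl","wb"))
E
python3 f1.py
```

```text
[[ 0.56703665 -0.00581173  0.0425    ]] [[ 0.55170618 -0.01287657  0.0425    ]]
fixture top [567.54 -15.82   1.19] -47.81
fixture scene [562.53  -7.26   2.88] -41.54
plate top [ 525.52 -306.64   11.97] -62.36
plate scene [ 521.37 -299.53   12.17] -40.22
block top [525.56 279.66  17.53] -48.38
block scene [523.35 281.59  17.17] -43.64
```

View pics/g_fixture.png

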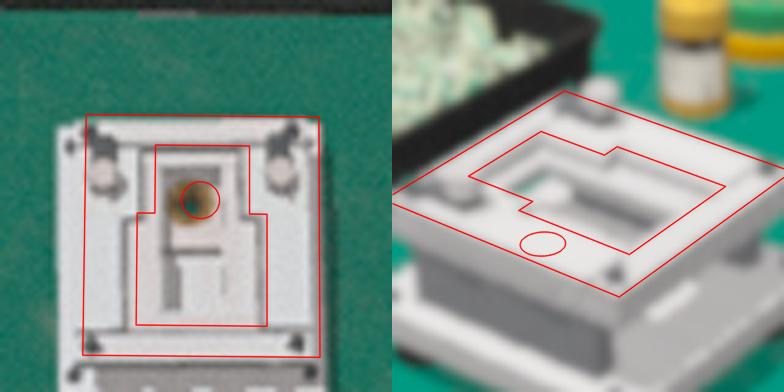

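View pics/g_plate.png

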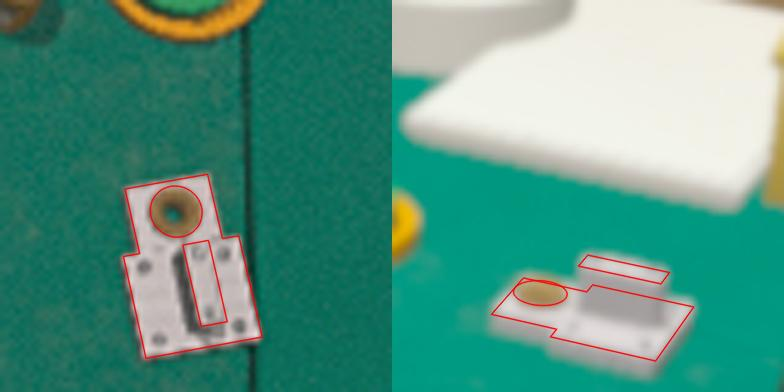

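View pics/g_block.png

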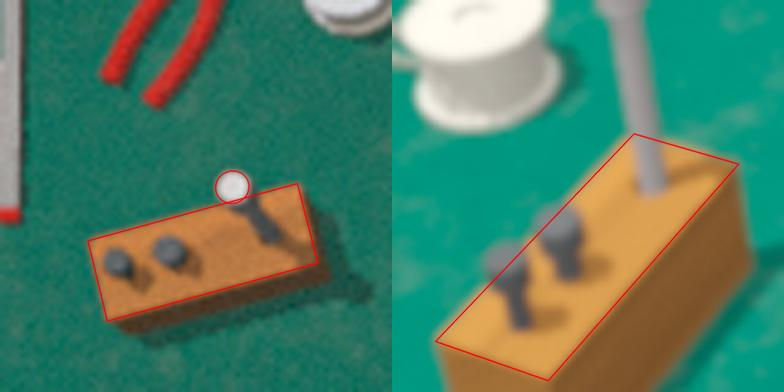

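```bash
sed -i 's/("fixture",(.567,-.0175,0.02))/("fixture",(.5435,-.008,0.0))/; s/(-.004,0,.004)/(-.012,-.008,-.004,0,.004,.008)/; s/,.003,.006):/,.003,.006,.009):/' f1.py; python3 f1.py
```

```text
[[ 0.56703665 -0.00581173  0.0425    ]] [[ 0.55170618 -0.01287657  0.0425    ]]
fixture top [547.41 -17.27   1.76] -43.92
fixture scene [546.05  -8.13   1.35] -31.94
plate top [ 525.52 -306.64   11.97] -62.36
plate scene [ 521.37 -299.53   12.17] -40.22
block top [525.56 279.66  17.52] -48.38
block scene [523.35 281.59  17.17] -43.64
```

View pics/g_fixture.png

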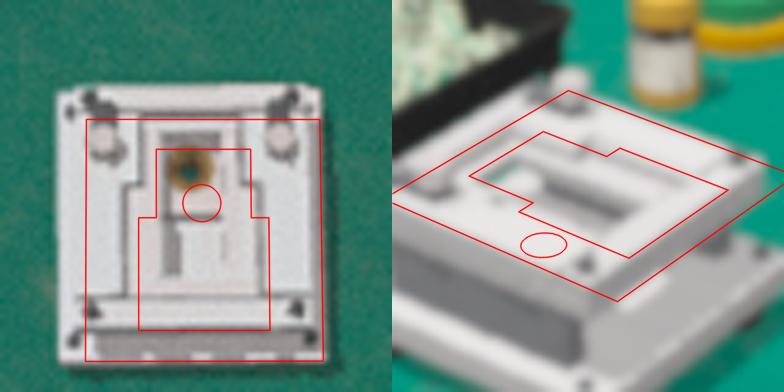

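View pics/g_plate.png

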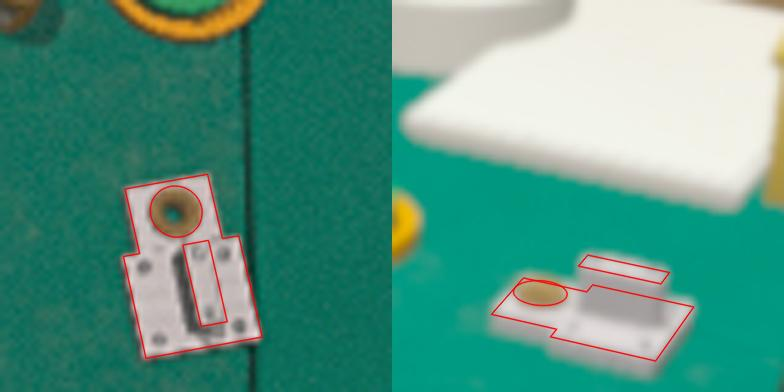

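```bash
sed -i 's/("fixture",(.5435,-.008,0.0))/("fixture",(.566,-.0105,0.0))/; s/(-.012,-.008,-.004,0,.004,.008)/(-.003,0,.003)/; s/(-.006,-.003,0,.003,.006,.009)/(-.003,0,.003)/' f1.py; python3 f1.py
```

```text
[[ 0.56703665 -0.00581173  0.0425    ]] [[ 0.55170618 -0.01287657  0.0425    ]]
fixture top [567.54 -15.82   1.19] -47.81
fixture scene [562.53  -7.26   2.88] -41.54
plate top [ 525.53 -306.64   11.97] -62.36
plate scene [ 521.36 -299.54   12.16] -40.22
block top [525.56 279.66  17.53] -48.38
block scene [523.35 281.6   17.18] -43.64
```

View pics/g_fixture.png

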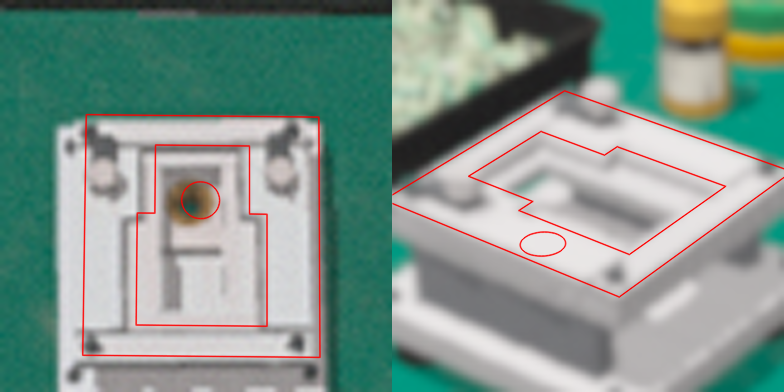

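```bash
cat > f2.py <<'E'
from fit import *
t=pickle.load(open("top0.pkl","rb"));s=pickle.load(open("scene0.pkl","rb"))
L=[M(poly(step(-47.2,11.2,47.2,33.2,24.2),81)),M(circ(28,0,12,42.5))]
base=[M(poly(rect(-73,73,-70,70),z)) for z in (30,)]
a=[]
for nm,p in (("top",t),("scene",s)):
    res=[]
    for dx in (-.004,0,.004):
      for dy in (-.003,0,.003):
        S=np.vstack([sample(l) for l in L]);T=np.vstack([tang(l) for l in L]);G=grads(p,.8)
        f=lambda q:score([q[0]/1000,q[1]/1000,q[2]/50],p,G,S,T)
        q=(np.array([.566,-.0105,0])+[dx,dy,0])*[1000,1000,50]
        r=minimize(f,q,method="Nelder-Mead",options=dict(initial_simplex=q+np.array([[0,0,0],[2,0,0],[0,2,0],[0,0,1]]),xatol=.01,fatol=1e-4))
        res.append((r.fun,r.x))
    res.sort(key=lambda r:r[0]); 
    for f_,x in res[:5]: print(nm,(x/[1,1,50/57.3]).round(2),round(f_,2))
    x=res[0][1]/[1000,1000,50]
    ls=[(pose(*x,l),(0,0,255)) for l in L+[M(poly(rect(-63,63,-60,60),82))]]+[(pose(*x,l),(255,0,0)) for l in base]
    c=proj(p,[[x[0],x[1],.05]])[0].astype(int)
    crop(p,c[0]-30,c[1]-30,60,55,10,f"pics/k_{nm}.png",ls)
    crop(p,c[0]-30,c[1]-30,60,55,10,f"pics/k0_{nm}.png")
E
python3 f2.py
```

```text
top [562.46  -7.51   1.45] -42.66
top [562.46  -7.51   1.44] -42.66
top [568.08  -7.36   1.48] -42.61
top [568.08  -7.36   1.48] -42.61
top [568.08  -7.36   1.48] -42.61
scene [565.66  -8.55   6.37] -24.32
scene [565.66  -8.55   6.37] -24.32
scene [565.66  -8.55   6.37] -24.32
scene [565.66  -8.54   6.36] -24.32
scene [565.66  -8.54   6.37] -24.32
```

View pics/k_top.png

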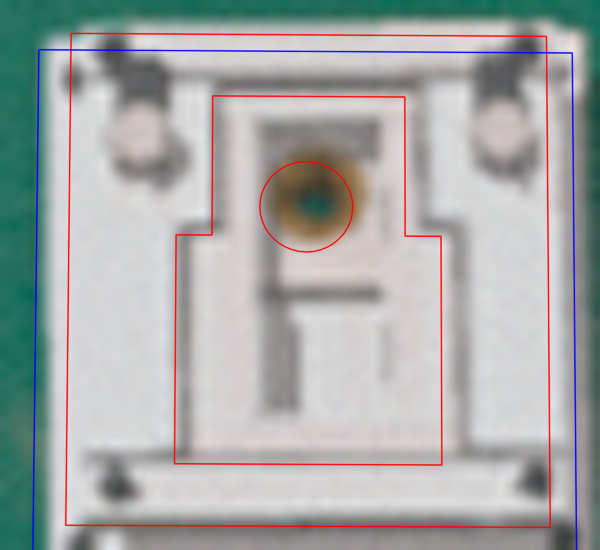

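View pics/k_scene.png

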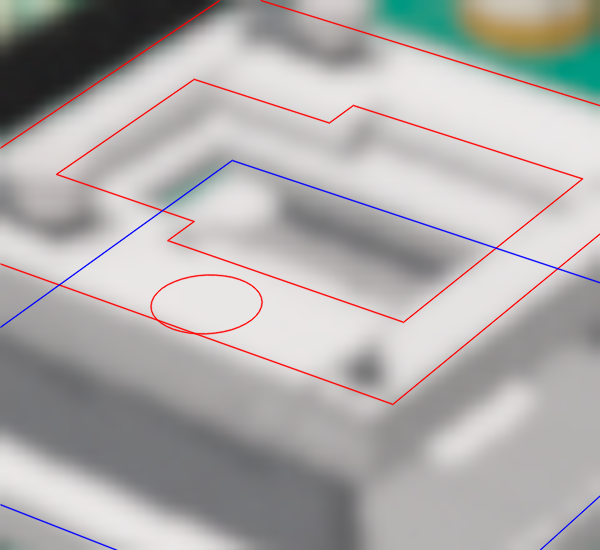

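```bash
cat > f3.py <<'E'
from fit import *
t=pickle.load(open("top0.pkl","rb"));s=pickle.load(open("scene0.pkl","rb"))
for nm,p,i0 in (("top",t,(564.7,-10.7,0.5)),("scene",s,(564.7,-10.7,.5))):
    g=cv2.GaussianBlur(p["pixels"].astype(np.float32),(0,0),.6).sum(2)/3
    if nm=="top":
        b=np.array([51.,0]) 
    for z in ((82,78) if nm=="top" else (82,77,72)):
      for e in (0,.6,1.2,1.8):
        S=sample(M(poly(step(-47.2-e,11.2+e,47.2+e,33.2+e,24.2+e),z)))
        f=lambda q:map_coordinates(g,proj(p,pose(q[0]/1e3,q[1]/1e3,q[2]/50,S))[:,::-1].T,order=1).mean()
        best=min((minimize(f,np.array(i0)+[a,b,c],method="Nelder-Mead") for a in (-2,0,2) for b in (-2,0,2) for c in (-.7,.7)),key=lambda r:r.fun)
        print(nm,z,e,(best.x/[1,1,50/57.3]).round(2),round(best.fun,2))
# brass bush centre in top
im=t["pixels"].astype(int); 
hsv=cv2.cvtColor(t["pixels"],cv2.COLOR_BGR2HSV)
u0,v0=310,212
sub=hsv[v0:v0+24,u0:u0+26]; mk=(sub[...,0]<35)&(sub[...,1]>70)
v,u=np.nonzero(mk); print("brass",mk.sum(),u.min()+u0,u.max()+u0,v.min()+v0,v.max()+v0)
uv=[(u.min()+u.max())/2+u0,(v.min()+v.max())/2+v0]; print(uv,on_z(t,[uv],.0425),on_z(t,[[u.mean()+u0,v.mean()+v0]],.0425))
E
python3 f3.py
```

```text
top 82 0 [680.69 -12.65   1.81] 96.3
top 82 0.6 [681.2  -10.15   1.2 ] 96.98
top 82 1.2 [681.84 -11.05   1.81] 97.49
top 82 1.8 [ 6.8201e+02 -1.0020e+01  5.4000e-01] 98.42
top 78 0 [681.83 -12.78   1.82] 96.13
top 78 0.6 [682.39 -11.37   0.81] 96.88
top 78 1.2 [682.98 -11.03   1.82] 97.39
top 78 1.8 [683.22 -10.28   0.74] 98.21
scene 82 0 [634.86 -17.51   9.75] 145.15
scene 82 0.6 [635.54 -17.01   9.14] 145.77
scene 82 1.2 [636.08 -16.95   8.45] 146.41
scene 82 1.8 [636.53 -16.61   7.57] 147.19
scene 77 0 [626.1  -14.9  -87.42] 113.18
scene 77 0.6 [638.54  -7.7  -15.76] 143.17
scene 77 1.2 [638.96  -8.24 -15.62] 144.05
scene 77 1.8 [639.18  -8.72 -15.53] 145.23
scene 72 0 [695.64 -19.39   4.91] 134.92
scene 72 0.6 [631.91 110.68  83.33] 68.94
scene 72 1.2 [644.97 -14.12 -15.74] 143.49
scene 72 1.8 [631.38 110.23  83.97] 72.13
brass 55 318 326 218 226
[np.float64(322.0), np.float64(222.0)] [[ 0.59364062 -0.00896795  0.0425    ]] [[ 0.59374605 -0.00924729  0.0425    ]]
```

```bash
sed -i 's/minimize(f,np.array(i0)+\[a,b,c\],method="Nelder-Mead")/mm(f,np.array(i0)+[a,b,c])/; s/^t=/mm=lambda f,q:minimize(f,q,method="Nelder-Mead",options=dict(initial_simplex=q+np.array([[0,0,0],[1.,0,0],[0,1,0],[0,0,.5]])))\nt=/' f3.py; python3 f3.py
```

```text
top 82 0 [565.26 -10.21   1.8 ] 168.0
top 82 0.6 [564.67 -10.34   1.8 ] 165.41
top 82 1.2 [564.09 -10.96   1.8 ] 165.85
top 82 1.8 [563.71 -11.12   2.46] 167.5
top 78 0 [566.34 -10.33   1.8 ] 168.93
top 78 0.6 [565.74 -10.29   1.8 ] 165.45
top 78 1.2 [565.16 -10.9    1.8 ] 165.73
top 78 1.8 [564.71 -11.21   2.28] 166.92
scene 82 0 [617.34 120.43 -96.71] 66.91
scene 82 0.6 [614.64 117.5  -62.61] 70.65
scene 82 1.2 [616.89 119.97 -96.42] 69.04
scene 82 1.8 [616.86 119.73 -96.57] 70.36
scene 77 0 [563.65  -4.44   3.64] 205.0
scene 77 0.6 [562.5   -3.62   2.77] 204.9
scene 77 1.2 [384.55 105.78  38.26] 92.79
scene 77 1.8 [392.77 104.45  52.36] 91.15
scene 72 0 [636.22 107.94  72.97] 67.31
scene 72 0.6 [569.2  -10.1    3.48] 204.92
scene 72 1.2 [568.18  -9.3    2.74] 204.74
scene 72 1.8 [567.14  -8.87   2.44] 204.42
brass 55 318 326 218 226
[np.float64(322.0), np.float64(222.0)] [[ 0.59364062 -0.00896795  0.0425    ]] [[ 0.59374605 -0.00924729  0.0425    ]]
```

```bash
cat > nav.py <<'E'
from cell import observe
import numpy as np,sys
from scipy.spatial.transform import Rotation as Ro
def st(o=None):
    o=o or observe(); R=Ro.from_euler("xyz",o["tool_rot"]).as_matrix(); return o,np.array(o["tool_pos"]),R
def yaw(R): return np.arctan2(R[1,1],R[0,1])
def rows(target,yt,step=35,rs=.14):
    o,p,R=st(); y=yaw(R)
    # tool y axis is symmetric under half turn; spin + about tool x(down) lowers yaw
    d=(y-yt); d=(d+np.pi/2)%np.pi-np.pi/2
    D=(np.array(target)-p)*1000
    n=max(1,int(np.ceil(np.linalg.norm(D)/step)),int(np.ceil(abs(d)/rs)))
    print("t",round(float(o["time"]),2),"pos",(p*1000).round(1),"yaw",round(np.degrees(y),2),"q6",round(float(o["qpos"][5]),2),"F",np.round(o["contact_force"],1),"open",round(float(o["opening"])*1000,1),"tilt",(R[:,0]*1000).round(1))
    print("remaining",D.round(1),"spin",round(d,4),"n",n)
    Rc=R.copy()
    for i in range(n):
        s=Rc.T@(D/n); print([round(float(v),1) for v in s],round(d/n,4)); Rc=Rc@Ro.from_rotvec([d/n,0,0]).as_matrix()
if __name__=="__main__":
    a=[float(v) for v in sys.argv[1:]]
    rows([v/1000 for v in a[:3]],np.radians(a[3]),*(a[4:5] or [35]))
E
python3 - <<'E'
from fit import *
t=pickle.load(open("top0.pkl","rb")); a=[]
for yw in (0.5,1.5,2.5):
    ls=[(pose(.565,-.0106,np.radians(yw),l),(0,0,255)) for l in [M(poly(step(-48,12,48,34,25),82)),M(circ(28,0,12,42.5)),M(poly(rect(-63,63,-60,60),82))]]
    crop(t,293,203,60,65,5,"pics/o.png",ls); a.append(cv2.imread("pics/o.png"))
cv2.imwrite("pics/yw.png",np.hstack(a)[:, :])
import numpy as np
# rib centre x=-16 local
x=pose(.5255,-.3066,np.radians(12),[[-.016,0,0]]); print(x)
E
python3 nav.py 513 -310 80 102; python3 nav.py 513 -310 80 -78
```

```text
[[ 0.50984964 -0.30992659  0.        ]]
t 1.3 pos [ 188.8 -489.9  226.7] yaw -68.92 q6 -0.15 F [-0.5  0.1  0.1] open 91.8 tilt [ 0.e+00 -1.e-01 -1.e+03]
remaining [ 324.2  179.9 -146.7] spin 0.1584 n 12
[12.2, -4.3, -30.6] 0.0132
[12.2, -4.7, -30.5] 0.0132
[12.2, -5.1, -30.5] 0.0132
[12.2, -5.5, -30.4] 0.0132
[12.2, -5.9, -30.3] 0.0132
[12.2, -6.3, -30.3] 0.0132
[12.2, -6.7, -30.2] 0.0132
[12.2, -7.1, -30.1] 0.0132
[12.2, -7.5, -30.0] 0.0132
[12.2, -7.9, -29.9] 0.0132
[12.2, -8.3, -29.8] 0.0132
[12.2, -8.7, -29.7] 0.0132
t 1.3 pos [ 188.8 -489.9  226.7] yaw -68.92 q6 -0.15 F [-0.5  0.1  0.1] open 91.8 tilt [ 0.e+00 -1.e-01 -1.e+03]
remaining [ 324.2  179.9 -146.7] spin 0.1584 n 12
[12.2, -4.3, -30.6] 0.0132
[12.2, -4.7, -30.5] 0.0132
[12.2, -5.1, -30.5] 0.0132
[12.2, -5.5, -30.4] 0.0132
[12.2, -5.9, -30.3] 0.0132
[12.2, -6.3, -30.3] 0.0132
[12.2, -6.7, -30.2] 0.0132
[12.2, -7.1, -30.1] 0.0132
[12.2, -7.5, -30.0] 0.0132
[12.2, -7.9, -29.9] 0.0132
[12.2, -8.3, -29.8] 0.0132
[12.2, -8.7, -29.7] 0.0132
```

```bash
python3 -c "
import cv2;i=cv2.imread('pics/yw.png');cv2.imwrite('pics/yw.png',cv2.resize(i,(800,int(i.shape[0]*800/i.shape[1])),interpolation=cv2.INTER_AREA))"
```

```text
(no output)
```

View pics/yw.png

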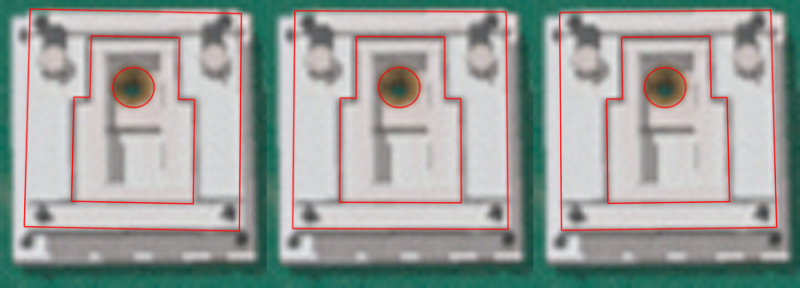

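Emit:
send_rows(motion=[{"hand": 1, "slide": [8, -4.5, -31], "spin": 0.013}, {"hand": 1, "slide": [8, -5, -31], "spin": 0.013}, {"hand": 1, "slide": [8, -5.5, -31], "spin": 0.013}, {"hand": 1, "slide": [8, -6, -31], "spin": 0.013}, {"hand": 1, "slide": [8, -6, -31], "spin": 0.013}, {"hand": 1, "slide": [8, -6.5, -31], "spin": 0.013}, {"hand": 1, "slide": [8, -7, -31], "spin": 0.013}, {"hand": 1, "slide": [8, -7.5, -31], "spin": 0.013}], grip_force=40)

```text
time: 2.1
tool_pos: [0.4144, -0.3661, 0.1616]
tool_rot: [1.471, 1.565, -1.419]
contact_force: [0.4, -0.5, 0.3]
opening: 0.0919
```

```bash
python3 nav.py 510 -310 80 -78
```

```text
t 2.1 pos [ 414.4 -366.1  161.6] yaw -75.58 q6 0.46 F [ 0.4 -0.5  0.3] open 91.9 tilt [ 8.0e-01 -5.4e+00 -1.0e+03]
remaining [ 95.6  56.1 -81.6] spin 0.0423 n 4
[20.3, -7.7, -26.7] 0.0106
[20.3, -8.0, -26.6] 0.0106
[20.3, -8.3, -26.5] 0.0106
[20.3, -8.6, -26.4] 0.0106
```

Emit:
send_rows(motion=[{"hand": 1, "slide": [18, -7.5, -27], "spin": 0.0106}, {"hand": 1, "slide": [18, -8, -27], "spin": 0.0106}, {"hand": 1, "slide": [18, -8.5, -27], "spin": 0.0106}, {"hand": 1, "slide": [18, -8.5, -22], "spin": 0.0106}, {"hand": 1, "slide": [0, 0, 0], "spin": 0}])

```text
time: 2.6
tool_pos: [0.5139, -0.3058, 0.0859]
tool_rot: [1.659, 1.565, -1.271]
contact_force: [-0.5, -0.3, -1.2]
opening: 0.092
```

```bash
python3 nav.py 510 -310 15 -78
```

```text
t 2.6 pos [ 513.9 -305.8   85.9] yaw -77.89 q6 0.7 F [-0.5 -0.3 -1.2] open 92.0 tilt [    1.8    -5.8 -1000. ]
remaining [ -3.9  -4.2 -70.9] spin 0.002 n 3
[23.6, 1.0, 1.6] 0.0007
[23.6, 1.0, 1.6] 0.0007
[23.6, 1.0, 1.6] 0.0007
```

Emit:
send_rows(motion=[{"hand": 1, "slide": [20, 1.3, 2], "spin": 0.002}, {"hand": 1, "slide": [20, 1.3, 2], "spin": 0}, {"hand": 1, "slide": [20, 0.5, 1], "spin": 0}, {"hand": 1, "slide": [8, 0, 0], "spin": 0}, {"hand": 1, "slide": [0, 0, 0], "spin": 0}])

```text
time: 3.1
tool_pos: [0.51, -0.3125, 0.0181]
tool_rot: [1.783, 1.561, -1.147]
contact_force: [-0.1, -0.4, 0.3]
opening: 0.0916
```

```bash
python3 nav.py 510 -310 15 -78; cat > snap.py <<'E'
from cell import vision; import pickle,sys,cv2
for n in sys.argv[2:]:
    p=vision.read_camera(n); pickle.dump(p,open(f"{n}{sys.argv[1]}.pkl","wb")); cv2.imwrite(f"pics/{n}{sys.argv[1]}.png",p["pixels"])
E
python3 snap.py 1 top scene; python3 - <<'E'
from h import *
t=pickle.load(open("top1.pkl","rb"));s=pickle.load(open("scene1.pkl","rb"))
crop(t,390,215,80,80,5,"pics/o1.png");crop(s,340,180,90,90,400/90,"pics/o2.png")
a,b=cv2.imread("pics/o1.png"),cv2.imread("pics/o2.png");cv2.imwrite("pics/s1.png",np.hstack([a[:400,:400],b[:400,:400]]))
E
```

```text
t 3.1 pos [ 510.  -312.5   18.1] yaw -77.88 q6 0.69 F [-0.1 -0.4  0.3] open 91.6 tilt [    3.9    -8.7 -1000. ]
remaining [ 0.   2.5 -3.1] spin 0.0021 n 1
[3.1, -2.5, -0.6] 0.0021
```

View pics/s1.png

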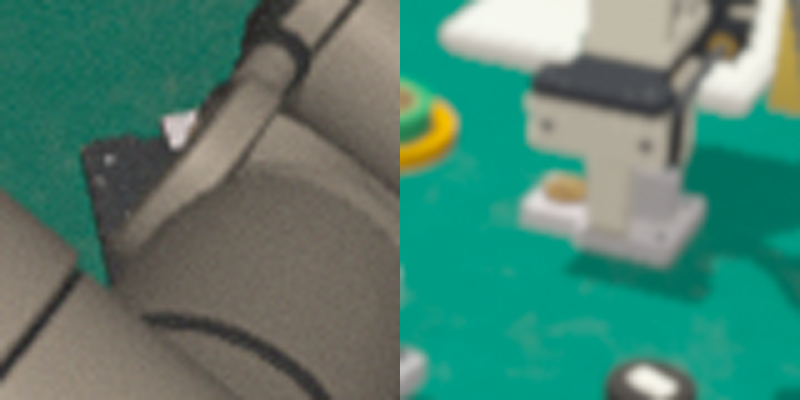

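Emit:
send_rows(motion=[{"hand": 1, "slide": [3, -2, 0], "spin": 0.002}, {"hand": -1, "slide": [0, 0, 0], "spin": 0}, {"hand": -1, "slide": [0, 0, 0], "spin": 0}, {"hand": -1, "slide": [0, 0, 0], "spin": 0}, {"hand": -1, "slide": [0, 0, 0], "spin": 0}, {"hand": -1, "slide": [0, 0, 0], "spin": 0}])

```text
time: 3.8
tool_pos: [0.5119, -0.3122, 0.0199]
tool_rot: [2.007, 1.553, -0.925]
contact_force: [-1.0, 0.0, 0.6]
opening: 0.0562
```

```bash
python3 nav.py 510 -310 15 -78;
```

```text
t 3.8 pos [ 511.9 -312.2   19.9] yaw -77.99 q6 0.69 F [-1.   0.   0.6] open 56.2 tilt [  10.6  -14.1 -999.8]
remaining [-1.9  2.2 -4.9] spin 0.0002 n 1
[4.9, -2.6, 1.5] 0.0002
```

```bash
cat > q.py <<'E'
from cell import observe
import numpy as np
from nav import st
o,p,R=st(); print("q",np.round(o["qpos"],5).tolist(),"v",np.round(o["qvel"],4).tolist(),"tau",np.round(o["joint_efforts"],2).tolist(),"p",(p*1e3).round(2),"tilt",(R[:,0]*1e3).round(2),"open",o["opening"])
E
python3 q.py; python3 q.py
```

```text
q [-0.67299, 0.69253, 1.55705, -0.00571, 0.87497, 0.69174] v [0.001, -0.0005, -0.0002, -0.001, -0.0007, 0.0016] tau [0.0, -54.34, -18.77, 0.05, -0.1, 0.0] p [ 511.93 -312.16   19.93] tilt [  10.59  -14.05 -999.85] open 0.056216270951407445
q [-0.67299, 0.69253, 1.55705, -0.00571, 0.87497, 0.69174] v [0.001, -0.0005, -0.0002, -0.001, -0.0007, 0.0016] tau [0.0, -54.34, -18.77, 0.05, -0.1, 0.0] p [ 511.93 -312.16   19.93] tilt [  10.59  -14.05 -999.85] open 0.056216270951407445
```

Emit:
send_rows(motion=[{"hand": -1, "slide": [0, 0, 0], "spin": 0}])

```text
time: 3.9
tool_pos: [0.512, -0.3121, 0.02]
tool_rot: [2.009, 1.553, -0.923]
contact_force: [-0.1, -0.9, -0.4]
opening: 0.0482
```

```bash
python3 q.py
```

```text
q [-0.67295, 0.69248, 1.55703, -0.00569, 0.87496, 0.69181] v [0.0003, -0.0014, 0.0015, -0.0008, -0.0002, -0.0004] tau [0.01, -54.33, -18.77, 0.05, -0.1, 0.0] p [ 511.96 -312.15   19.97] tilt [  10.67  -14.09 -999.84] open 0.04816281785420487
```

Emit:
send_rows(motion=[{"hand": -1, "slide": [0, 0, 0], "spin": 0}])

```text
time: 4.0
tool_pos: [0.512, -0.3121, 0.02]
tool_rot: [2.009, 1.553, -0.923]
contact_force: [0.3, 0.0, 0.2]
opening: 0.0408
```

```bash
python3 q.py
```

```text
q [-0.67292, 0.69249, 1.55702, -0.00568, 0.875, 0.69178] v [-0.0003, -0.0004, 0.0013, -0.0007, 0.0005, 0.0001] tau [0.0, -54.33, -18.77, 0.05, -0.1, 0.0] p [ 511.97 -312.12   19.96] tilt [  10.64  -14.06 -999.84] open 0.04076950958134446
```

Emit:
send_rows(motion=[{"hand": -1, "slide": [0, 0, 0], "spin": 0}, {"hand": -1, "slide": [0, 0, 0], "spin": 0}])

```text
time: 4.2
tool_pos: [0.5119, -0.3121, 0.0198]
tool_rot: [2.007, 1.553, -0.925]
contact_force: [0.0, 0.3, -0.3]
opening: 0.0244
```

```bash
python3 q.py
```

```text
q [-0.6729, 0.69268, 1.55703, -0.00567, 0.87502, 0.69176] v [0.0001, -0.0003, 0.0019, -0.0008, 0.0006, -0.0007] tau [0.0, -54.31, -18.76, 0.05, -0.1, 0.0] p [ 511.94 -312.08   19.85] tilt [  10.48  -13.91 -999.85] open 0.02441903546821879
```

Emit:
send_rows(motion=[{"hand": -1, "slide": [4, 0, 0], "spin": 0}])

```text
time: 4.3
tool_pos: [0.512, -0.3117, 0.0161]
tool_rot: [2.029, 1.554, -0.903]
contact_force: [-1.3, 4.0, 2.4]
opening: 0.0162
```

```bash
python3 q.py
```

```text
q [-0.67266, 0.69794, 1.55932, -0.00507, 0.86785, 0.69181] v [0.0037, 0.0668, 0.035, 0.0023, -0.0849, -0.0014] tau [-1.77, -53.58, -19.75, -0.59, -0.93, 0.01] p [ 511.99 -311.75   16.14] tilt [  10.49  -13.31 -999.86] open 0.01622641104938661
```

Emit:
send_rows(motion=[{"hand": -1, "slide": [0, 0, 0], "spin": 0}, {"hand": -1, "slide": [0, 0, 0], "spin": 0}])

```text
time: 4.5
tool_pos: [0.5116, -0.3113, 0.0156]
tool_rot: [2.014, 1.555, -0.918]
contact_force: [-0.4, -0.7, 3.0]
opening: 0.0134
```

```bash
python3 q.py
```

```text
q [-0.67245, 0.69855, 1.56006, -0.00496, 0.86789, 0.69174] v [0.0016, 0.0004, -0.0013, -0.0007, 0.001, -0.0006] tau [0.18, -52.72, -17.9, 0.04, -0.25, -0.0] p [ 511.62 -311.25   15.58] tilt [   9.45  -12.37 -999.88] open 0.013369137862676551
```

Emit:
send_rows(motion=[{"hand": -1, "slide": [-10, 0, 0], "spin": 0}])

```text
time: 4.6
tool_pos: [0.5105, -0.3105, 0.0242]
tool_rot: [1.928, 1.559, -1.004]
contact_force: [-0.4, -0.4, -5.0]
opening: 0.0137
```

```bash
python3 q.py
```

```text
q [-0.67252, 0.68585, 1.55579, -0.00514, 0.88836, 0.69167] v [0.0004, -0.163, -0.0692, 0.0012, 0.2231, -0.0022] tau [-0.0, -55.98, -20.25, 0.08, -0.7, 0.01] p [ 510.46 -310.47   24.18] tilt [   6.59  -10.35 -999.92] open 0.01372202113814324
```

Emit:
send_rows(motion=[{"hand": -1, "slide": [-10, 0, 0], "spin": 0}])

```text
time: 4.7
tool_pos: [0.5101, -0.3103, 0.0344]
tool_rot: [1.891, 1.559, -1.04]
contact_force: [0.5, -0.4, -3.8]
opening: 0.0133
```

```bash
python3 q.py
```

```text
q [-0.67258, 0.67149, 1.54939, -0.00521, 0.91004, 0.69162] v [-0.0013, -0.1344, -0.0536, -0.0022, 0.2123, 0.002] tau [0.04, -54.7, -19.7, 0.07, -0.36, 0.0] p [ 510.14 -310.3    34.37] tilt [   5.78   -9.86 -999.93] open 0.013287731787542188
```

Emit:
send_rows(motion=[{"hand": -1, "slide": [-40, 0, 0], "spin": 0}])

```text
time: 4.8
tool_pos: [0.5074, -0.3081, 0.0714]
tool_rot: [0.998, 1.566, -1.934]
contact_force: [-0.2, -0.2, -3.7]
opening: 0.0137
```

```bash
python3 q.py
```

```text
q [-0.67249, 0.62151, 1.52275, -0.00511, 0.99597, 0.69139] v [0.0019, -0.5924, -0.3565, 0.0022, 0.8916, -0.0048] tau [0.02, -52.28, -20.64, 0.06, -1.83, 0.01] p [ 507.36 -308.1    71.35] tilt [  -1.6    -4.21 -999.99] open 0.013715696388722208
```

Emit:
send_rows(motion=[{"hand": -1, "slide": [-40, 0, 0], "spin": 0}, {"hand": -1, "slide": [0, 0, 0], "spin": 0}, {"hand": -1, "slide": [0, 0, 0], "spin": 0}])

```text
time: 5.1
tool_pos: [0.5091, -0.3095, 0.1188]
tool_rot: [1.85, 1.559, -1.082]
contact_force: [-1.3, 0.6, -4.5]
opening: 0.014
```

```bash
python3 q.py
```

```text
q [-0.67238, 0.56414, 1.47798, -0.00511, 1.08907, 0.69117] v [0.0021, -0.0388, -0.0396, 0.0002, 0.0188, -0.0006] tau [-0.0, -56.36, -24.95, 0.08, -0.18, 0.0] p [ 509.11 -309.5   118.81] tilt [   5.33  -10.03 -999.94] open 0.013965634094671178
```

Emit:
send_rows(motion=[{"hand": -1, "slide": [-40, 0, 0], "spin": 0}, {"hand": -1, "slide": [0, 0, 0], "spin": 0}])

```text
time: 5.3
tool_pos: [0.508, -0.3085, 0.1579]
tool_rot: [1.671, 1.563, -1.262]
contact_force: [0.8, -1.3, -3.4]
opening: 0.0141
```

```bash
python3 q.py; python3 snap.py 2 top scene; python3 q.py
```

```text
q [-0.6722, 0.52332, 1.43177, -0.00498, 1.17963, 0.69101] v [-0.0041, 0.102, 0.1357, -0.0013, -0.0605, 0.0006] tau [0.15, -50.93, -22.5, 0.06, 1.13, -0.02] p [ 508.04 -308.54  157.86] tilt [   2.52   -7.89 -999.97] open 0.014055716463306998
q [-0.67233, 0.52839, 1.43897, -0.0051, 1.17784, 0.691] v [0.0013, 0.0215, 0.0235, 0.0015, -0.0027, 0.0001] tau [0.0, -56.02, -26.25, 0.08, -0.1, 0.0] p [ 505.3  -306.51  152.48] tilt [  -5.76   -1.44 -999.98] open 0.013527774517554722
```

```bash
python3 nav.py 550.4 -11 145 -88.2 40; python3 - <<'E'
from h import *
t=pickle.load(open("top2.pkl","rb"));s=pickle.load(open("scene2.pkl","rb"))
crop(t,370,150,110,110,400/110,"pics/o1.png");crop(s,330,110,120,120,400/120,"pics/o2.png")
a,b=cv2.imread("pics/o1.png"),cv2.imread("pics/o2.png");cv2.imwrite("pics/s2.png",np.hstack([a[:400,:400],b[:400,:400]]))
E
```

```text
t 5.4 pos [ 505.3 -306.5  152.5] yaw -78.0 q6 0.69 F [-0.4  0.  -4.7] open 13.5 tilt [   -5.8    -1.4 -1000. ]
remaining [ 45.1 295.5  -7.5] spin 0.178 n 8
[0.8, -35.0, -13.2] 0.0223
[0.8, -35.2, -12.4] 0.0223
[0.8, -35.5, -11.6] 0.0223
[0.8, -35.8, -10.8] 0.0223
[0.8, -36.0, -10.0] 0.0223
[0.8, -36.2, -9.2] 0.0223
[0.8, -36.4, -8.4] 0.0223
[0.8, -36.6, -7.6] 0.0223
```

View pics/s2.png

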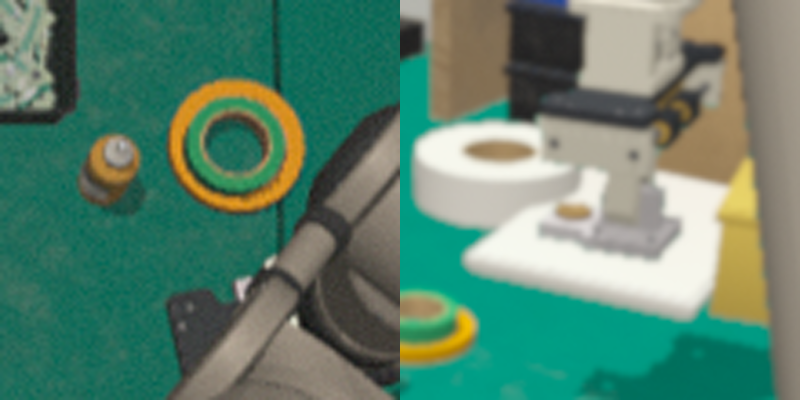

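Emit:
send_rows(motion=[{"hand": -1, "slide": [0, -35, -13], "spin": 0.022}, {"hand": -1, "slide": [0, -35, -12.5], "spin": 0.022}, {"hand": -1, "slide": [0, -35.5, -11.5], "spin": 0.022}, {"hand": -1, "slide": [0, -36, -11], "spin": 0.022}, {"hand": -1, "slide": [0, -36, -10], "spin": 0.022}, {"hand": -1, "slide": [0, -36, -9], "spin": 0.022}, {"hand": -1, "slide": [0, -30, -7], "spin": 0.022}])

```text
time: 6.1
tool_pos: [0.5371, -0.048, 0.1366]
tool_rot: [-0.291, 1.54, 2.891]
contact_force: [0.7, -0.1, -3.0]
opening: 0.0136
```

```bash
python3 snap.py 3 top;  python3 nav.py 550.4 -11 145 -88.2 40; python3 q.py
```

```text
t 6.15 pos [537.1 -43.5 136.3] yaw -87.64 q6 1.3 F [ 0.2  4.9 -4.3] open 13.6 tilt [ -30.9   10.8 -999.5]
remaining [13.3 32.5  8.7] spin 0.0098 n 1
[-8.8, -32.1, -14.3] 0.0098
q [-0.22529, 0.47256, 1.58747, 0.00401, 1.11404, 1.30225] v [-0.0596, -0.0031, 0.0, -0.0209, 0.0074, -0.1519] tau [-7.65, -49.18, -24.24, -1.77, -0.25, -0.09] p [537.14 -43.55 136.27] tilt [ -30.85   10.76 -999.47] open 0.013593403722838782
```

Emit:
send_rows(motion=[{"hand": -1, "slide": [0, -10, -40], "spin": 0.01}, {"hand": -1, "slide": [0, 0, 0], "spin": 0}])

```text
time: 6.35
tool_pos: [0.5743, -0.0287, 0.1303]
tool_rot: [-0.334, 1.528, 2.842]
contact_force: [0.9, -0.2, -3.6]
opening: 0.0137
```

```bash
python3 snap.py 3 top;  python3 nav.py 550.4 -11 145 -88.2 40; python3 snap.py 3 top; python3 q.py
```

```text
t 6.4 pos [571.3 -29.3 129.7] yaw -88.04 q6 1.35 F [-1.2 -0.9 -4.7] open 13.8 tilt [ -45.5   12.5 -998.9]
remaining [-20.9  18.3  15.3] spin 0.0028 n 1
[-14.2, -19.2, 20.9] 0.0028
q [-0.18852, 0.54128, 1.48584, 0.00382, 1.16187, 1.34698] v [-0.0197, -0.029, 0.0131, -0.0039, -0.0002, -0.0021] tau [0.74, -53.16, -24.45, 0.17, 0.02, 0.05] p [570.51 -29.93 130.  ] tilt [ -45.88   12.32 -998.87] open 0.013773597689952568
```

Emit:
send_rows(motion=[{"hand": -1, "slide": [0, 0, 45], "spin": 0}, {"hand": -1, "slide": [0, 0, 0], "spin": 0}])

```text
time: 6.65
tool_pos: [0.5191, -0.0314, 0.127]
tool_rot: [-0.277, 1.51, 2.898]
contact_force: [0.6, 0.8, -3.8]
opening: 0.0138
```

```bash
python3 snap.py 3 top;  python3 snap.py 3 top; python3 q.py
```

```text
q [-0.20895, 0.46967, 1.61439, 0.00282, 1.1045, 1.3275] v [0.005, 0.0052, -0.0776, 0.0016, 0.0019, 0.003] tau [0.25, -47.89, -20.28, 0.06, 0.48, -0.03] p [526.68 -32.76 129.66] tilt [ -45.4    12.2  -998.89] open 0.013618590539233992
```

Emit:
send_rows(motion=[{"hand": -1, "slide": [-50, 0, 0], "spin": 0}])

```text
time: 6.85
tool_pos: [0.5255, -0.0333, 0.1747]
tool_rot: [-0.283, 1.511, 2.891]
contact_force: [1.4, -0.5, -3.4]
opening: 0.0137
```

```bash
python3 snap.py 3 top;  python3 snap.py 3 top; python3 q.py
```

```text
q [-0.21021, 0.41444, 1.53379, 0.00263, 1.22822, 1.3274] v [0.0018, 0.0436, 0.0798, -0.0004, -0.0947, 0.0003] tau [0.17, -45.0, -21.97, 0.05, 1.59, -0.01] p [532.97 -34.79 185.24] tilt [ -33.56    9.69 -999.39] open 0.01350355605334537
```

Emit:
send_rows(motion=[{"hand": -1, "slide": [50, 0, 0], "spin": 0}, {"hand": -1, "slide": [0, 0, 0], "spin": 0}])

```text
time: 7.15
tool_pos: [0.5341, -0.0357, 0.1367]
tool_rot: [-0.333, 1.544, 2.84]
contact_force: [-1.2, 0.2, -4.6]
opening: 0.0138
```

```bash
python3 snap.py 3 top;  python3 snap.py 3 top; python3 q.py
```

```text
q [-0.21114, 0.45788, 1.59344, 0.00277, 1.1057, 1.32704] v [0.0015, -0.0229, -0.0266, -0.0004, 0.0101, 0.0016] tau [0.03, -46.26, -21.22, 0.06, 0.05, -0.01] p [538.29 -36.44 142.21] tilt [ -14.56    5.65 -999.88] open 0.014031332621425486
```

Emit:
send_rows(motion=[{"hand": -1, "slide": [-30, -20, 0], "spin": 0}])

```text
time: 7.35
tool_pos: [0.537, -0.018, 0.1708]
tool_rot: [-0.311, 1.55, 2.86]
contact_force: [0.3, 0.2, -3.3]
opening: 0.0137
```

```bash
python3 snap.py 3 top;  python3 snap.py 3 top; python3 q.py
```

```text
q [-0.17303, 0.41862, 1.54992, 0.00426, 1.17899, 1.36369] v [-0.023, 0.0309, 0.0596, -0.0261, -0.0733, -0.0311] tau [0.32, -45.62, -22.65, 0.17, 0.91, 0.3] p [541.21 -15.76 177.42] tilt [  -5.16    4.9  -999.97] open 0.013257995805292778
```

Emit:
send_rows(motion=[{"hand": -1, "slide": [35, 0, 0], "spin": 0}, {"hand": -1, "slide": [0, 0, 0], "spin": 0}])

```text
time: 7.65
tool_pos: [0.5433, -0.0161, 0.1452]
tool_rot: [-2.245, 1.567, 0.931]
contact_force: [-1.1, -0.5, -4.8]
opening: 0.0138
```

```bash
python3 snap.py 3 top;  python3 snap.py 3 top; python3 q.py; python3 nav.py 550.4 -11 140 -88.2 40
```

```text
q [-0.17297, 0.44876, 1.58775, 0.00386, 1.09589, 1.36257] v [-0.0018, -0.0102, -0.0134, 0.0022, 0.0024, 0.0038] tau [0.17, -46.88, -22.21, 0.07, -0.09, -0.01] p [546.1  -16.74 148.9 ] tilt [   9.65    1.8  -999.95] open 0.013836700907440547
t 7.75 pos [546.1 -16.7 148.9] yaw -88.08 q6 1.36 F [-0.4  0.4 -2.7] open 13.8 tilt [    9.6     1.8 -1000. ]
remaining [ 4.3  5.7 -8.9] spin 0.0021 n 1
[9.0, -5.6, -4.4] 0.0021
```

Emit:
send_rows(motion=[{"hand": -1, "slide": [0, -5, -4], "spin": 0.002}])

```text
time: 7.85
tool_pos: [0.5505, -0.0122, 0.1503]
tool_rot: [-3.057, 1.56, 0.115]
contact_force: [1.4, -0.5, -3.0]
opening: 0.0137
```

```bash
python3 snap.py 4 top scene; python3 q.py; python3 nav.py 550.4 -11 140 -88.2 40;python3 - <<'E'
from h import *
t=pickle.load(open("top4.pkl","rb"));s=pickle.load(open("scene4.pkl","rb"))
crop(t,270,170,110,110,400/110,"pics/o1.png");crop(s,230,160,130,130,400/130,"pics/o2.png")
a,b=cv2.imread("pics/o1.png"),cv2.imread("pics/o2.png");cv2.imwrite("pics/s4.png",np.hstack([a[:400,:400],b[:400,:400]]))
E
```

```text
q [-0.16179, 0.4541, 1.57436, 0.00401, 1.1012, 1.37567] v [-0.0063, 0.0015, 0.0193, -0.0057, -0.0067, -0.0132] tau [-0.01, -48.59, -23.65, 0.09, -0.1, 0.11] p [551.19 -11.4  150.3 ] tilt [  12.35    1.61 -999.92] open 0.013855433736384983
t 7.95 pos [551.2 -11.4 150.3] yaw -88.19 q6 1.38 F [-0.2 -0.5 -4.2] open 13.9 tilt [  12.4    1.6 -999.9]
remaining [ -0.8   0.4 -10.3] spin 0.0001 n 1
[10.3, -0.4, 0.9] 0.0001
```

View pics/s4.png

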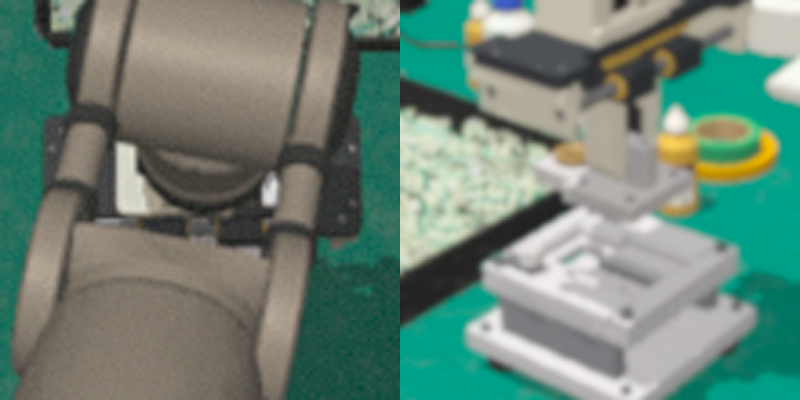

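```bash
cat > ov.py <<'E'
from fit import *
s4=pickle.load(open("scene4.pkl","rb"));s0=pickle.load(open("scene0.pkl","rb"))
def plate(x,y,yw,z): 
    z*=1000
    return [(pose(x,y,yw,l),c) for l,c in ((M(poly(step(-46,10,46,32,23),z+12)),(0,0,255)),(M(poly(step(-46,10,46,32,23),z)),(0,0,255)),(M(circ(28,0,14,z+18)),(255,0,0)),(M(poly(rect(-38,6,-7,7),z+42)),(255,0,255)))]
def fix(x,y,yw): return [(pose(x,y,yw,l),c) for l,c in ((M(poly(rect(-63,63,-60,60),82)),(0,0,255)),(M(poly(step(-48,12,48,34,25),82)),(0,160,0)))]
if __name__=="__main__":
    yw=np.radians(1.8); tp=pose(.5512,-.0114,yw,[[.0146,0,0]])[0]; print(tp)
    crop(s4,268,195,72,50,10,"pics/v4.png",plate(tp[0],tp[1],yw,.1347))
    crop(s0,245,220,105,70,7.5,"pics/v0.png",fix(.565,-.0106,yw))
E
python3 ov.py
```

```text
[ 0.5657928 -0.0109414  0.       ]
```

View pics/v4.png

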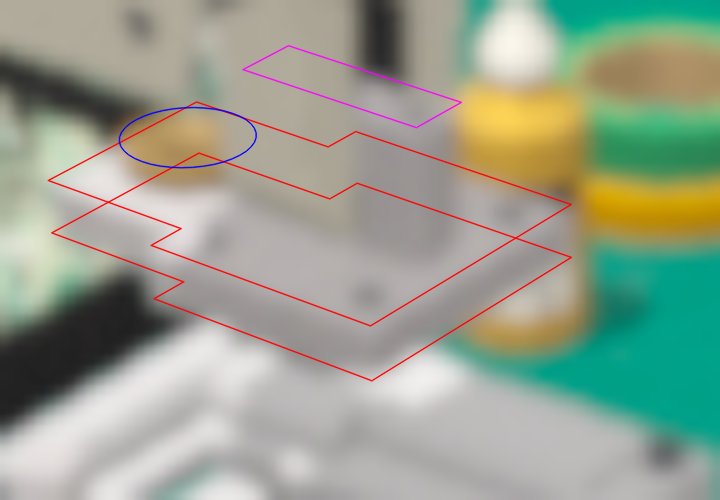

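View pics/v0.png

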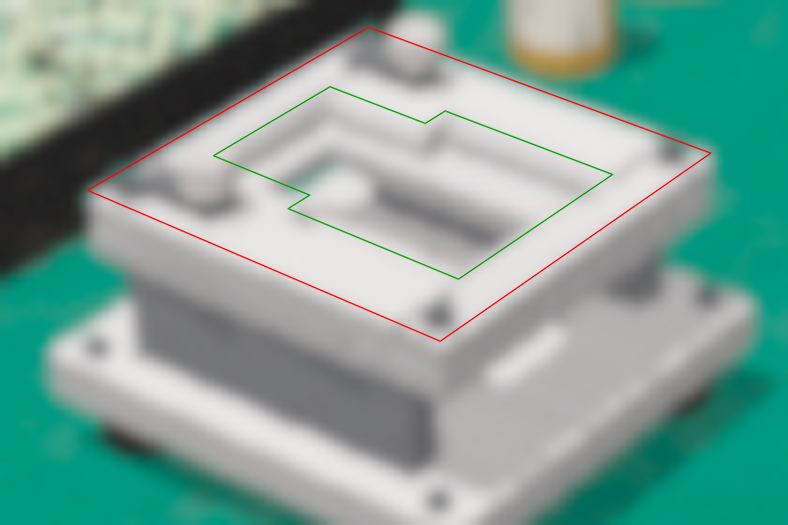

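```bash
cat > f4.py <<'E'
from ov import *
def lf(p,L,x0,sg=.8,fy=False):
    S=np.vstack([sample(l) for l in L]);T=np.vstack([tang(l) for l in L]);G=grads(p,sg); out=[]
    for a in (-1,0,1):
        for b in (-1,0,1):
            q=np.array(x0)*[1000,1000,50]+[a,b,0]
            f=lambda q:score([q[0]/1000,q[1]/1000,q[2]/50],p,G,S,T)
            r=minimize(f,q,method="Nelder-Mead",options=dict(initial_simplex=q+np.array([[0,0,0],[1,0,0],[0,1,0],[0,0,.5]]),xatol=.01,fatol=1e-4)); out.append((r.fun,r.x))
    out.sort(key=lambda o:o[0]); f,x=out[0]; return (x/[1,1,50/57.3]).round(2),round(f,2)
if __name__=="__main__":
    br=[M(poly(rect(-63,63,-60,60),82))]
    for sg in (.6,1,1.5): print("fix scene",lf(s0,br,(.565,-.0106,.031),sg))
    z=134.7
    st_=step(-46,10,46,32,23)
    def seg(i,j,zz): return M([(*st_[i],zz),(*st_[j],zz)])
    # silhouette-ish edges visible: +y side & -x side, bottoms
    yv=[seg(6,7,z),seg(7,0,z),seg(5,6,z),seg(4,5,z),seg(7,0,z+12),seg(6,7,z+12)]
    for sg in (.6,1,1.5): print("plate scene",lf(s4,yv,(.5658,-.0109,.031),sg))
E
python3 f4.py
```

```text
fix scene (array([561.91,  -7.37,   2.52]), np.float64(-58.07))
fix scene (array([561.97,  -7.33,   2.59]), np.float64(-52.93))
fix scene (array([562.13,  -6.87,   2.7 ]), np.float64(-46.61))
plate scene (array([564.7 ,  -7.39,   1.94]), np.float64(-33.09))
plate scene (array([ 5.6513e+02, -7.7700e+00,  2.9000e-01]), np.float64(-28.5))
plate scene (array([565.96,  -7.93,  -1.49]), np.float64(-22.75))
```

Emit:
send_rows(motion=[{"hand": -1, "slide": [15, 0, 1.5], "spin": -0.006}])

```text
time: 8.05
tool_pos: [0.5518, -0.0116, 0.1375]
tool_rot: [-3.137, 1.553, 0.042]
contact_force: [-0.5, 0.5, -3.0]
opening: 0.0139
```

```bash
python3 snap.py 5 scene; python3 snap.py 5 scene;python3 q.py
```

```text
q [-0.16213, 0.4697, 1.59783, 0.00409, 1.06455, 1.36897] v [-0.0002, -0.0114, -0.0204, -0.0003, 0.0286, 0.0067] tau [-0.05, -49.79, -23.88, 0.08, -0.69, -0.06] p [549.09 -11.24 134.44] tilt [   9.97    2.   -999.95] open 0.013562693951197838
```

Emit:
send_rows(motion=[{"hand": -1, "slide": [15, 0, 0], "spin": 0}])

```text
time: 8.25
tool_pos: [0.5507, -0.0114, 0.1214]
tool_rot: [-3.088, 1.557, 0.092]
contact_force: [0.5, -0.3, -2.8]
opening: 0.014
```

```bash
python3 snap.py 5 scene; python3 snap.py 5 scene;python3 q.py; python3 nav.py 549.5 -11 103 -87.8
```

```text
q [-0.16202, 0.48892, 1.61588, 0.00408, 1.03051, 1.36903] v [0.001, -0.0179, -0.0256, -0.0015, 0.0276, -0.0002] tau [-0.08, -49.94, -23.19, 0.07, -0.68, 0.0] p [548.23 -11.07 118.49] tilt [   6.77    2.44 -999.97] open 0.013404573417407252
t 8.35 pos [548.2 -11.1 118.5] yaw -87.84 q6 1.37 F [-0.2  0.1 -2.9] open 13.4 tilt [    6.8     2.4 -1000. ]
remaining [  1.3   0.1 -15.5] spin -0.0007 n 1
[15.5, 0.0, -1.2] -0.0007
```

Tilt is now as at the grasp (plate level). Down to just above the bridge.

Emit:
send_rows(motion=[{"hand": -1, "slide": [14, 0, -1.3], "spin": 0}])

```text
time: 8.45
tool_pos: [0.5512, -0.0112, 0.1063]
tool_rot: [-3.022, 1.56, 0.158]
contact_force: [-0.0, 0.2, -3.4]
opening: 0.0138
```

```bash
python3 snap.py 5 scene; python3 snap.py 5 scene;python3 q.py; python3 - <<'E'
from ov import *
p=pickle.load(open("scene5.pkl","rb"))
crop(p,245,210,105,75,7.5,"pics/v5.png")
E
```

```text
q [-0.16146, 0.51046, 1.6283, 0.00413, 0.99937, 1.36949] v [0.0011, -0.0142, -0.0182, 0.0001, 0.0271, -0.0012] tau [-0.08, -50.62, -22.76, 0.08, -0.6, 0.01] p [548.8  -10.86 103.1 ] tilt [   3.98    2.87 -999.99] open 0.013866796255689548
```

View pics/v5.png

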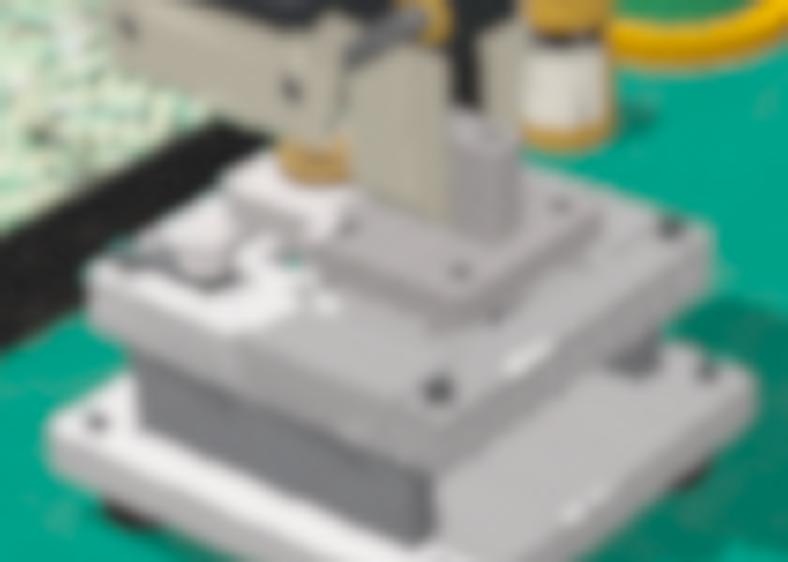

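```bash
python3 - <<'E'
from ov import *
p=pickle.load(open("scene5.pkl","rb"))
yw=np.radians(2.2); tp=pose(.5488,-.0109,yw,[[.0146,0,0]])[0]; print(tp)
crop(p,265,215,75,55,10.5,"pics/v5.png",plate(tp[0],tp[1],yw,.0875)+[(pose(.565,-.0106,yw,M(poly(rect(-63,63,-60,60),82))),(0,255,255))])
E
```

```text
[ 0.56338924 -0.01033954  0.        ]
```

View pics/v5.png

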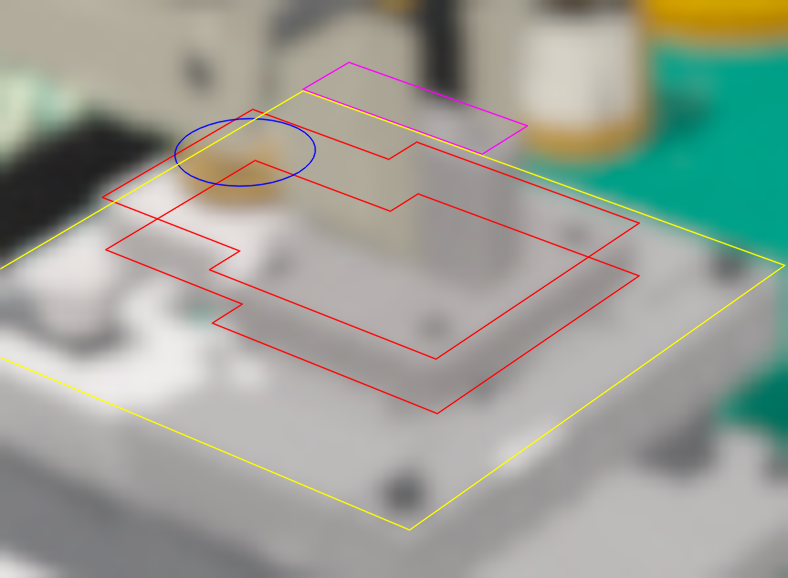

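Emit:
send_rows(motion=[{"hand": -1, "slide": [7, 0, -1], "spin": 0}])

```text
time: 8.65
tool_pos: [0.5505, -0.0109, 0.0967]
tool_rot: [-2.749, 1.565, 0.43]
contact_force: [0.1, -0.6, -2.9]
opening: 0.0134
```

```bash
python3 snap.py 5 scene;python3 nav.py 549.9 -11 87.5 -87.8
```

```text
t 8.7 pos [549.7 -10.8  94.9] yaw -87.85 q6 1.37 F [-0.4 -0.1 -4.7] open 14.0 tilt [    3.     3. -1000.]
remaining [ 0.2 -0.2 -7.4] spin -0.0009 n 1
[7.4, 0.2, -0.2] -0.0009
```

Emit:
send_rows(motion=[{"hand": -1, "slide": [5, 0, 0], "spin": 0}])

```text
time: 8.8
tool_pos: [0.5502, -0.0108, 0.0901]
tool_rot: [-2.584, 1.566, 0.595]
contact_force: [0.3, 0.1, -3.8]
opening: 0.0137
```

```bash
python3 snap.py 5 scene;python3 nav.py 549.9 -11 87.5 -87.8
```

```text
t 8.85 pos [550.2 -10.8  89.2] yaw -87.85 q6 1.37 F [ 1.2  1.6 -4.6] open 13.8 tilt [    3.9     3.  -1000. ]
remaining [-0.3 -0.2 -1.7] spin -0.0009 n 1
[1.7, 0.2, 0.3] -0.0009
```

Emit:
send_rows(motion=[{"hand": -1, "slide": [2.5, 0, 0], "spin": 0}])

```text
time: 8.95
tool_pos: [0.5505, -0.0107, 0.0872]
tool_rot: [-2.578, 1.565, 0.601]
contact_force: [-12.0, -0.1, 35.5]
opening: 0.014
```

```bash
python3 snap.py 5 scene;python3 nav.py 549.9 -11 87.5 -87.8
```

```text
t 9.0 pos [550.5 -10.7  87.3] yaw -87.84 q6 1.37 F [ 0.1  0.1 -2.2] open 13.7 tilt [    4.8     3.  -1000. ]
remaining [-0.6 -0.3  0.2] spin -0.0008 n 1
[-0.2, 0.3, 0.6] -0.0008
```

Emit:
send_rows(motion=[{"hand": 0.2, "slide": [0, 0, 0], "spin": 0}, {"hand": 0.2, "slide": [0, 0, 0], "spin": 0}, {"hand": 0.2, "slide": [0, 0, 0], "spin": 0}, {"hand": 0.2, "slide": [0, 0, 0], "spin": 0}, {"hand": 0.2, "slide": [-40, 0, 0], "spin": 0}])

```text
time: 9.5
tool_pos: [0.548, -0.0106, 0.1247]
tool_rot: [-1.057, 1.566, 2.122]
contact_force: [0.9, 0.3, 0.5]
opening: 0.0491
```

```bash
python3 snap.py 6 scene;python3 snap.py 6 scene;python3 q.py; python3 - <<'E'
from ov import *
p=pickle.load(open("scene6.pkl","rb"))
crop(p,245,210,105,75,7.5,"pics/v6.png")
E
```

```text
q [-0.16108, 0.47616, 1.5914, 0.00413, 1.05857, 1.37006] v [-0.0012, 0.038, 0.0585, -0.0006, -0.068, 0.0003] tau [0.14, -45.77, -20.41, 0.05, 0.85, -0.0] p [553.84 -11.43 132.96] tilt [  15.84    1.07 -999.87] open 0.05387962111516309
```

View pics/v6.png

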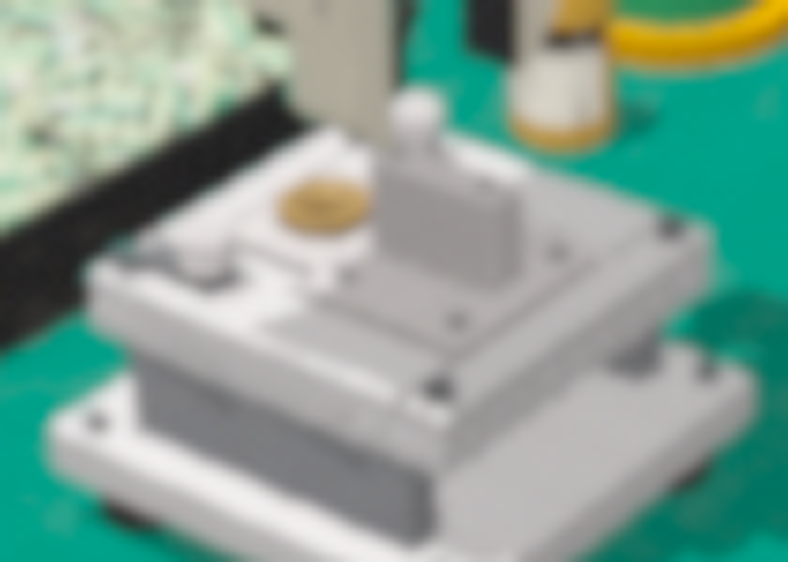

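Emit:
send_rows(motion=[{"hand": 0.2, "slide": [-50, 0, 0], "spin": 0}, {"hand": 0.2, "slide": [-5, -35, 0], "spin": 0}, {"hand": 0.2, "slide": [0, -40, 0], "spin": 0}, {"hand": 0.2, "slide": [0, -40, 0], "spin": 0}, {"hand": 0.2, "slide": [0, -40, 0], "spin": 0}, {"hand": 0.2, "slide": [0, -40, 0], "spin": 0}, {"hand": 0.2, "slide": [0, -25, 0], "spin": 0}])

```text
time: 10.3
tool_pos: [0.5465, 0.212, 0.1862]
tool_rot: [-3.128, 1.549, 0.043]
contact_force: [0.1, 0.1, -0.7]
opening: 0.055
```

```bash
python3 snap.py 7 top;python3 snap.py 7 scene;python3 q.py; python3 nav.py 536.5 245.5 180 -87.8
```

```text
q [0.24251, 0.47554, 1.43091, -0.00412, 1.21437, 1.78302] v [-0.063, -0.0134, 0.0239, -0.0297, -0.0034, -0.0443] tau [1.38, -49.68, -24.6, 0.22, -0.16, 0.44] p [546.39 212.61 185.99] tilt [  21.09    1.24 -999.78] open 0.054769025083368866
t 10.4 pos [546.4 212.6 186. ] yaw -88.18 q6 1.78 F [-0.1 -0.8 -0.1] open 54.8 tilt [  21.1    1.2 -999.8]
remaining [-9.9 32.9 -6. ] spin -0.0067 n 1
[5.8, -33.2, 9.0] -0.0067
```

Emit:
send_rows(motion=[{"hand": 0.2, "slide": [0, -33, 9], "spin": -0.006}])

```text
time: 10.5
tool_pos: [0.5374, 0.243, 0.1854]
tool_rot: [3.077, 1.549, -0.03]
contact_force: [0.1, -0.7, 0.7]
opening: 0.0554
```

```bash
python3 snap.py 8 top;python3 snap.py 8 scene;python3 q.py; python3 - <<'E'
from h import *
t=pickle.load(open("top8.pkl","rb"));s=pickle.load(open("scene8.pkl","rb"))
crop(t,280,190,90,90,400/90,"pics/o1.png");crop(s,140,200,120,120,400/120,"pics/o2.png")
a,b=cv2.imread("pics/o1.png"),cv2.imread("pics/o2.png");cv2.imwrite("pics/s8.png",np.hstack([a[:400,:400],b[:400,:400]]))
E
```

```text
q [0.3052, 0.4826, 1.42081, -0.00427, 1.21833, 1.8372] v [-0.0505, -0.0053, 0.0066, -0.0366, -0.002, -0.0425] tau [0.85, -50.02, -24.47, 0.17, -0.19, 0.44] p [535.24 247.39 185.37] tilt [  20.13    2.14 -999.79] open 0.05536560513423578
```

View pics/s8.png

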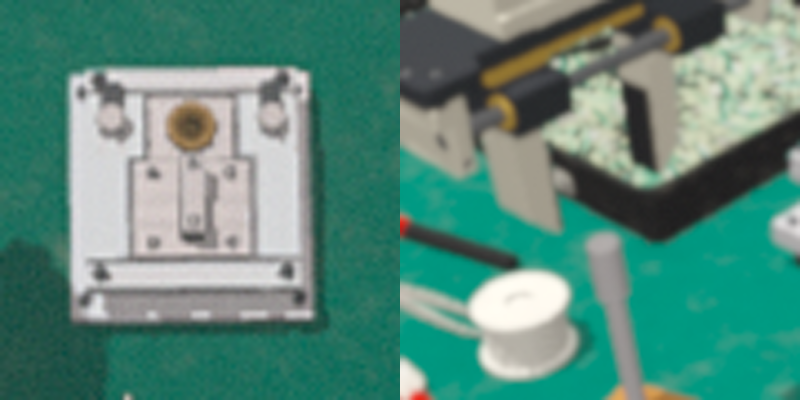

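```bash
python3 - <<'E'
from f4 import *
t0=pickle.load(open("top0.pkl","rb"));t8=pickle.load(open("top8.pkl","rb"));s8=pickle.load(open("scene8.pkl","rb"))
def cf(p,r,z,x0,sg=.8):
    L=M(circ(0,0,r,z)); S=sample(L);T=tang(L);G=grads(p,sg)
    f=lambda q:score([q[0]/1000,q[1]/1000,0],p,G,S,T)
    q=np.array(x0); r_=minimize(f,q,method="Nelder-Mead",options=dict(initial_simplex=q+np.array([[0,0],[1.5,0],[0,1.5]]))); return r_.x.round(2),round(r_.fun,1)
print("bush top8",cf(t8,14,90,(593.3,-9.2)),cf(t8,14,90,(595,-8)))
pl=[M(poly(step(-46,10,46,32,23),84)),M(circ(28,0,14,90))]
print("plate top8",lf(t8,pl,(.565,-.0106,.035)))
print("head top0",cf(t0,8,158,(536.4,245.3)),cf(t0,8,158,(538,244)))
for p,n in((s0,"s0"),(s8,"s8")): print("head",n,cf(p,8,158,(536.4,245.3)),cf(p,8,158,(534,248)))
ls=[(M(circ(536.4,245.3,8,158)),(0,0,255)),(M(circ(536.4,245.3,8,126)),(0,0,255)),(M(circ(536.4,245.3,5,50)),(0,0,255))]
crop(t0,195,215,50,50,8,"pics/o1.png",ls);crop(s0,180,250,60,100,4,"pics/o2.png",ls)
a,b=cv2.imread("pics/o1.png"),cv2.imread("pics/o2.png");cv2.imwrite("pics/s9.png",np.hstack([a[:400],b[:400]]))
E
```

```text
bush top8 (array([590.08, -10.07]), np.float64(-68.1)) (array([590.08, -10.07]), np.float64(-68.1))
plate top8 (array([560.98, -11.17,   1.78]), np.float64(-45.61))
head top0 (array([537.56, 244.71]), np.float64(-74.9)) (array([537.56, 244.71]), np.float64(-74.9))
head s0 (array([533.51, 247.48]), np.float64(-65.2)) (array([533.51, 247.48]), np.float64(-65.2))
head s8 (array([535.59, 250.89]), np.float64(-35.8)) (array([535.59, 250.89]), np.float64(-35.8))
```

View pics/s9.png

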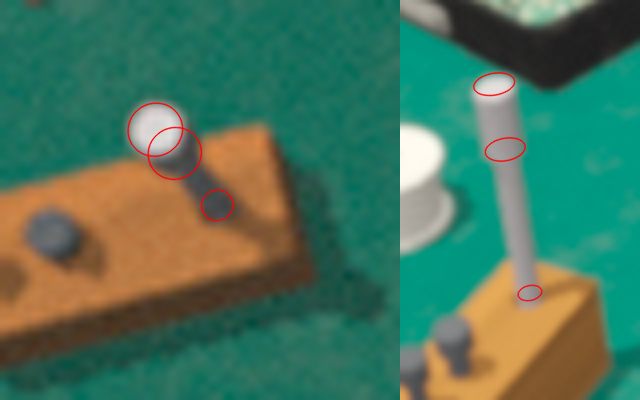

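```bash
python3 - <<'E'
from ov import *
t8=pickle.load(open("top8.pkl","rb"))
a=[]
for x,y,yw in ((.561,-.0112,1.8),(.564,-.0108,1.8)):
    yw=np.radians(yw)
    ls=plate(x,y,yw,.072)+[(pose(x,y,yw,M(poly(rect(-63,63,-60,60),82))),(0,255,255))]
    crop(t8,295,203,56,60,7.1,"pics/o.png",[ls[0]]+ls[2:]); a.append(cv2.imread("pics/o.png"))
cv2.imwrite("pics/v8.png",np.hstack(a))
E
```

```text
(no output)
```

View pics/v8.png

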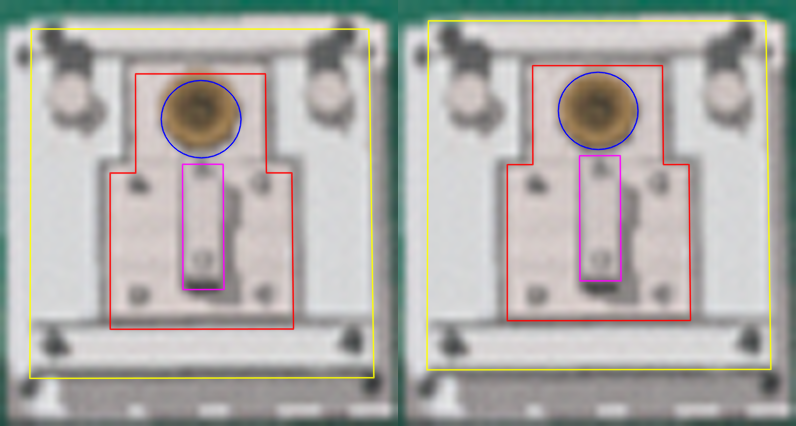

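Emit:
send_rows(motion=[{"hand": 0.2, "slide": [-45, 0, 0], "spin": 0}, {"hand": 0.2, "slide": [0, 0, 0], "spin": 0}])

```text
time: 10.8
tool_pos: [0.5342, 0.2459, 0.2304]
tool_rot: [3.123, 1.553, 0.023]
contact_force: [1.5, -0.1, 0.4]
opening: 0.0551
```

```bash
python3 snap.py 9 scene;python3 snap.py 9 scene;python3 q.py
```

```text
q [0.30319, 0.45076, 1.36052, -0.00527, 1.32288, 1.83513] v [0.0002, 0.0224, 0.0304, 0.0017, -0.0065, 0.0051] tau [0.36, -51.61, -26.74, 0.01, -0.11, -0.01] p [531.69 244.68 224.9 ] tilt [   8.62   -2.66 -999.96] open 0.05520614302788658
```

Emit:
send_rows(motion=[{"hand": 0.2, "slide": [30, 0, 0], "spin": 0}])

```text
time: 11.0
tool_pos: [0.5341, 0.2442, 0.1976]
tool_rot: [3.059, 1.555, -0.043]
contact_force: [-0.1, 0.0, -0.8]
opening: 0.0549
```

```bash
python3 snap.py 9 scene;python3 snap.py 9 scene;python3 q.py;python3 nav.py 537.3 245.2 180 -87.8
```

```text
q [0.30119, 0.47751, 1.41351, -0.0057, 1.25141, 1.83477] v [0.0043, -0.0235, -0.0656, 0.0016, 0.0642, 0.0048] tau [0.09, -52.29, -25.73, -0.01, -0.93, -0.01] p [529.86 242.8  190.78] tilt [ 8.2000e-01 -5.4100e+00 -9.9999e+02] open 0.05539098321111708
t 11.1 pos [529.9 242.8 190.8] yaw -87.77 q6 1.83 F [-0.5 -0.4 -0.6] open 55.4 tilt [ 8.0e-01 -5.4e+00 -1.0e+03]
remaining [  7.4   2.4 -10.8] spin 0.0006 n 1
[10.8, -2.2, -7.5] 0.0006
```

Emit:
send_rows(motion=[{"hand": 0.2, "slide": [10, -2, -7.5], "spin": 0}])

```text
time: 11.2
tool_pos: [0.5376, 0.2446, 0.1815]
tool_rot: [1.845, 1.565, -1.258]
contact_force: [0.7, 0.1, 0.2]
opening: 0.055
```

```bash
python3 snap.py 9 scene;python3 snap.py 9 scene;python3 q.py
```

```text
q [0.3001, 0.50291, 1.40476, -0.00588, 1.23777, 1.83456] v [0.0062, -0.0262, -0.012, 0.0036, 0.0221, 0.002] tau [-0.04, -51.65, -24.58, -0.01, -0.3, -0.01] p [537.41 244.42 178.99] tilt [  -2.04   -6.44 -999.98] open 0.055170648619045456
```

Emit:
send_rows(motion=[{"hand": 0.2, "slide": [20, 0, 0], "spin": 0}])

```text
time: 11.4
tool_pos: [0.5395, 0.2448, 0.1613]
tool_rot: [2.17, 1.565, -0.934]
contact_force: [0.6, -0.2, 0.3]
opening: 0.0552
```

```bash
python3 snap.py 9 scene;python3 snap.py 9 scene;python3 q.py;python3 nav.py 537.3 245.2 123 -87.8; python3 - <<'E'
from h import *
s=pickle.load(open("scene9.pkl","rb"))
crop(s,150,210,110,110,5,"pics/o2.png")
E
```

```text
q [0.2996, 0.52344, 1.43417, -0.00599, 1.19224, 1.83457] v [0.002, -0.0271, -0.0347, -0.0015, 0.0407, -0.0] tau [-0.08, -52.46, -24.35, -0.02, -0.63, -0.0] p [536.36 243.79 156.99] tilt [  -6.24   -7.75 -999.95] open 0.05481182778420754
t 11.5 pos [536.4 243.8 157. ] yaw -87.82 q6 1.83 F [-0.4  0.2 -0.3] open 54.8 tilt [   -6.2    -7.8 -1000. ]
remaining [  0.9   1.4 -34. ] spin -0.0003 n 1
[34.0, -1.6, -1.2] -0.0003
```

View pics/o2.png

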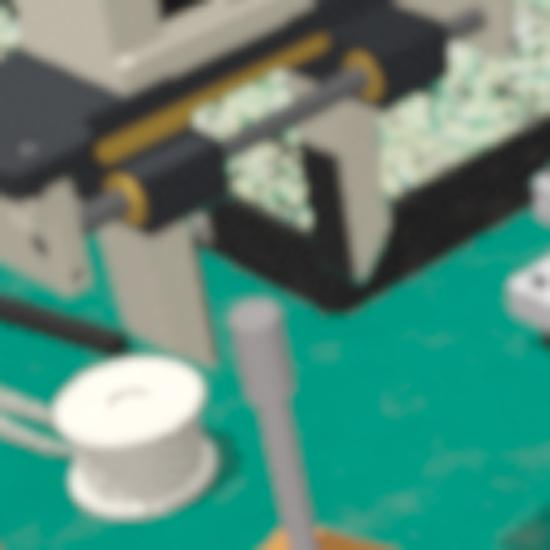

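```bash
python3 - <<'E'
from fit import *
s=pickle.load(open("scene9.pkl","rb"))
x,y=536.4,243.8
h=27.4
ls=[(M(circ(x,y,8,158)),(0,0,255)),(M([(x-9.5,y+h,157),(x+9.5,y+h,157),(x+9.5,y+h,200),(x-9.5,y+h,200),(x-9.5,y+h,157)]),(255,0,0)),(M([(x-9.5,y-h,157),(x+9.5,y-h,157),(x+9.5,y-h,200),(x-9.5,y-h,200),(x-9.5,y-h,157)]),(255,0,255))]
crop(s,150,210,110,110,5.4,"pics/o2.png",ls)
E
```

```text
(no output)
```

View pics/o2.png

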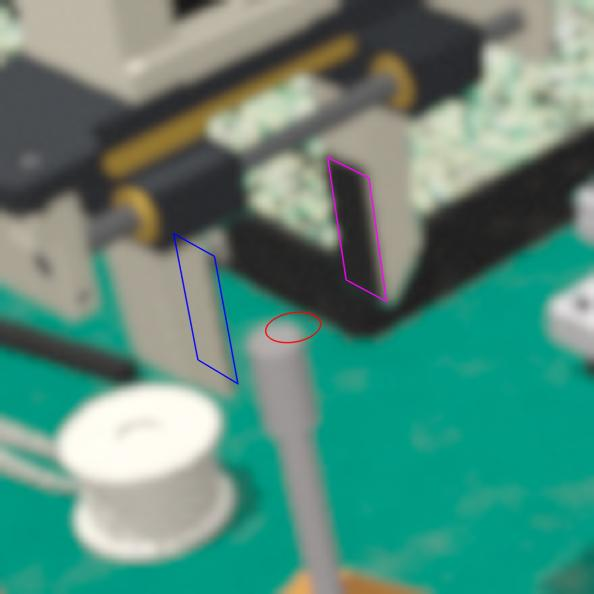

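Emit:
send_rows(motion=[{"hand": 0.2, "slide": [17, -2, 1.5], "spin": 0}])

```text
time: 11.6
tool_pos: [0.5365, 0.2459, 0.1424]
tool_rot: [1.306, 1.564, -1.798]
contact_force: [0.9, -0.8, 0.5]
opening: 0.055
```

```bash
python3 snap.py 9 scene;python3 q.py; python3 nav.py 534.8 246.5 123 -87.8
```

```text
q [0.30365, 0.54109, 1.46006, -0.00592, 1.15133, 1.83882] v [-0.001, 0.0057, 0.0106, -0.0001, 0.0709, -0.0077] tau [-0.51, -61.12, -29.36, -0.12, -0.26, -0.02] p [533.86 245.54 138.11] tilt [  -8.76   -8.42 -999.93] open 0.055169099105827485
t 11.65 pos [533.9 245.5 138.1] yaw -87.82 q6 1.84 F [-2.1 -0.9 -2.7] open 55.2 tilt [  -8.8   -8.4 -999.9]
remaining [  0.9   1.  -15.1] spin -0.0003 n 1
[15.1, -1.0, -1.1] -0.0003
```

Emit:
send_rows(motion=[{"hand": 0.2, "slide": [14, -1, -1], "spin": 0}, {"hand": 0.2, "slide": [0, 0, 0], "spin": 0}])

```text
time: 11.85
tool_pos: [0.5347, 0.2466, 0.1249]
tool_rot: [0.701, 1.558, -2.402]
contact_force: [-0.3, -0.6, -0.4]
opening: 0.055
```

```bash
python3 snap.py 9 scene;python3 snap.py 9 scene;python3 q.py; python3 nav.py 534.8 246.5 123 -87.8; python3 - <<'E'
from fit import *
from cell import observe
s=pickle.load(open("scene9.pkl","rb"))
p=observe()["tool_pos"]*1000; x,y,z=p; h=27.4
f=lambda s_:M([(x-9.5,y+s_*h,z),(x+9.5,y+s_*h,z),(x+9.5,y+s_*h,z+40),(x-9.5,y+s_*h,z+40),(x-9.5,y+s_*h,z)])
ls=[(M(circ(x,y,8,158)),(0,0,255)),(M(circ(x,y,8,126)),(0,0,255)),(f(1),(255,0,0)),(f(-1),(255,0,255))]
crop(s,150,230,110,110,5.4,"pics/o2.png",ls)
E
```

```text
q [0.30473, 0.55535, 1.46872, -0.00604, 1.12477, 1.83992] v [-0.0013, -0.0085, -0.0046, -0.0004, -0.0064, 0.0008] tau [0.03, -50.72, -21.83, -0.01, -0.01, 0.0] p [536.11 246.9  126.92] tilt [  -5.27   -7.37 -999.96] open 0.05522468036913193
t 11.95 pos [536.1 246.9 126.9] yaw -87.81 q6 1.84 F [-0.1  0.7  1. ] open 55.2 tilt [   -5.3    -7.4 -1000. ]
remaining [-1.3 -0.4 -3.9] spin -0.0001 n 1
[3.9, 0.3, 1.3] -0.0001
```

View pics/o2.png

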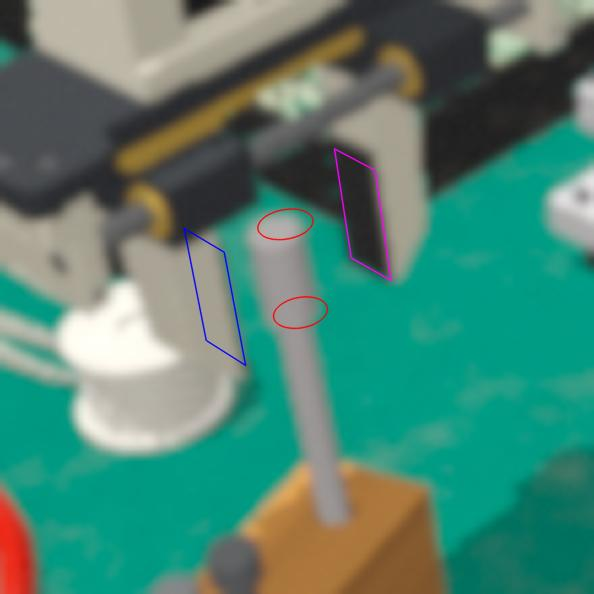

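Emit:
send_rows(motion=[{"hand": 0.2, "slide": [3, -2, 0.5], "spin": 0}, {"hand": -1, "slide": [0, 0, 0], "spin": 0}, {"hand": -1, "slide": [0, 0, 0], "spin": 0}, {"hand": -1, "slide": [0, 0, 0], "spin": 0}, {"hand": -1, "slide": [0, 0, 0], "spin": 0}, {"hand": -1, "slide": [0, 0, 0], "spin": 0}], grip_force=45)

```text
time: 12.55
tool_pos: [0.5371, 0.2495, 0.1277]
tool_rot: [1.56, 1.565, -1.543]
contact_force: [-0.2, 1.3, -0.7]
opening: 0.0197
```

```bash
python3 nav.py 534.8 246.5 123 -87.8
```

```text
t 12.55 pos [537.1 249.5 127.7] yaw -87.8 q6 1.84 F [-0.2  1.3 -0.7] open 19.7 tilt [ 2.0e-01 -5.7e+00 -1.0e+03]
remaining [-2.3 -3.  -4.7] spin 0.0 n 1
[4.7, 2.9, 2.4] 0.0
```

Emit:
send_rows(motion=[{"hand": -1, "slide": [4, 2, 1.5], "spin": 0}])

```text
time: 12.65
tool_pos: [0.5375, 0.2478, 0.126]
tool_rot: [2.387, 1.564, -0.716]
contact_force: [-0.7, -1.1, 29.3]
opening: 0.0155
```

```bash
python3 snap.py 9 scene;python3 nav.py 534.8 246.5 123 -87.8
```

```text
t 12.7 pos [537.5 247.5 126.2] yaw -87.79 q6 1.84 F [-0.3 -1.5 14.9] open 15.1 tilt [    6.     -4.6 -1000. ]
remaining [-2.7 -1.  -3.2] spin 0.0002 n 1
[3.2, 0.9, 2.8] 0.0002
```

Emit:
send_rows(motion=[{"hand": -1, "slide": [0, 0, 0], "spin": 0}, {"hand": -1, "slide": [0, 0, 0], "spin": 0}, {"hand": -1, "slide": [0, 0, 0], "spin": 0}])

```text
time: 13.0
tool_pos: [0.5371, 0.2471, 0.1267]
tool_rot: [2.445, 1.563, -0.659]
contact_force: [0.1, 0.0, 3.0]
opening: 0.0155
```

```bash
python3 snap.py 9 scene;python3 nav.py 534.8 246.5 123 -87.8; python3 - <<'E'
from fit import *
s=pickle.load(open("scene9.pkl","rb"))
crop(s,150,230,110,110,5.4,"pics/o2.png")
E
```

```text
t 13.05 pos [537.2 247.1 126.7] yaw -87.8 q6 1.84 F [-0.2  0.5  1.5] open 14.8 tilt [    6.1    -4.6 -1000. ]
remaining [-2.4 -0.6 -3.7] spin -0.0 n 1
[3.7, 0.5, 2.4] -0.0
```

View pics/o2.png

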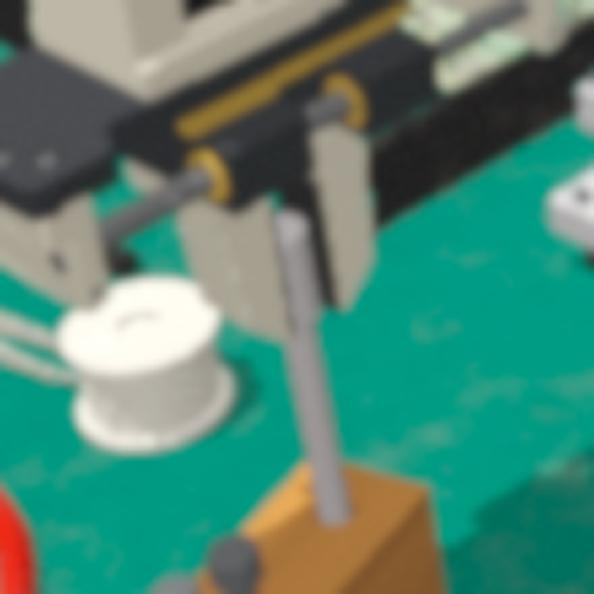

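Emit:
send_rows(motion=[{"hand": -1, "slide": [-15, 0, 0], "spin": 0}, {"hand": -1, "slide": [-25, 0, 0], "spin": 0}, {"hand": -1, "slide": [-30, 0, 0], "spin": 0}])

```text
time: 13.35
tool_pos: [0.5345, 0.2466, 0.192]
tool_rot: [1.012, 1.562, -2.091]
contact_force: [0.3, 0.2, -2.2]
opening: 0.0153
```

```bash
python3 snap.py 10 scene;python3 snap.py 10 scene; python3 q.py
```

```text
q [0.30565, 0.48608, 1.38325, -0.00653, 1.26876, 1.84] v [0.0007, 0.0378, 0.0733, -0.0002, -0.0615, 0.0007] tau [0.01, -50.11, -24.27, -0.02, 0.71, -0.0] p [537.14 247.52 196.3 ] tilt [   5.21   -4.89 -999.97] open 0.01493869457161553
```

Emit:
send_rows(motion=[{"hand": -1, "slide": [-30, 0, 0], "spin": 0}])

```text
time: 13.55
tool_pos: [0.5348, 0.2469, 0.2219]
tool_rot: [1.104, 1.562, -1.999]
contact_force: [0.3, 0.1, -2.1]
opening: 0.015
```

```bash
python3 snap.py 10 scene;python3 snap.py 10 scene; python3 q.py; python3 nav.py 590 -9.3 232 -87.8 35
```

```text
q [0.30609, 0.46137, 1.33223, -0.00642, 1.33845, 1.83989] v [-0.001, 0.0308, 0.0662, -0.001, -0.0557, -0.0005] tau [-0.04, -48.65, -24.48, -0.02, 0.68, -0.0] p [538.56 248.23 228.89] tilt [  10.99   -3.08 -999.93] open 0.015133632600007066
t 13.65 pos [538.6 248.2 228.9] yaw -87.8 q6 1.84 F [-0.2 -0.4 -1. ] open 15.1 tilt [  11.    -3.1 -999.9]
remaining [  51.4 -257.5    3.1] spin 0.0 n 8
[-0.2, 32.4, -5.2] 0.0
[-0.2, 32.4, -5.2] 0.0
[-0.2, 32.4, -5.2] 0.0
[-0.2, 32.4, -5.2] 0.0
[-0.2, 32.4, -5.2] 0.0
[-0.2, 32.4, -5.2] 0.0
[-0.2, 32.4, -5.2] 0.0
[-0.2, 32.4, -5.2] 0.0
```

View pics/scene10.png

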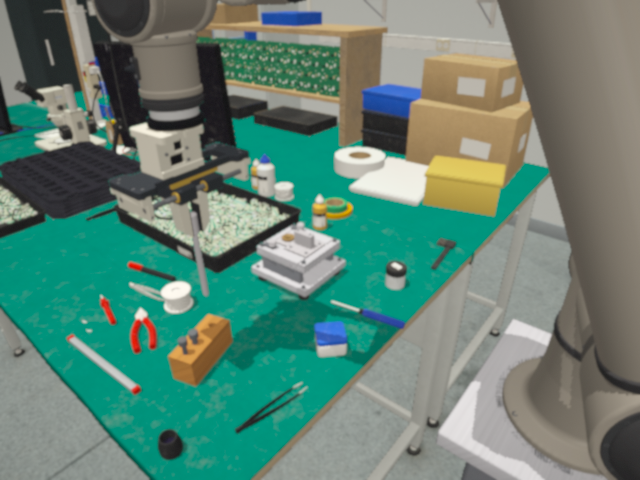

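Emit:
send_rows(motion=[{"hand": -1, "slide": [0, 25, -5], "spin": 0}, {"hand": -1, "slide": [0, 35, -6], "spin": 0}, {"hand": -1, "slide": [0, 35, -6], "spin": 0}, {"hand": -1, "slide": [0, 35, -6], "spin": 0}, {"hand": -1, "slide": [0, 35, -6], "spin": 0}, {"hand": -1, "slide": [0, 35, -6], "spin": 0}, {"hand": -1, "slide": [0, 25, -5], "spin": 0}])

```text
time: 14.35
tool_pos: [0.5853, 0.0212, 0.2166]
tool_rot: [0.803, 1.568, -2.292]
contact_force: [-0.7, 1.1, -1.5]
opening: 0.0151
```

```bash
python3 snap.py 11 scene;python3 snap.py 11 scene; python3 q.py; python3 nav.py 592.5 -9.3 232 -87.8 35
```

```text
q [-0.09501, 0.46351, 1.36388, -0.00322, 1.3163, 1.4332] v [0.0595, -0.0165, 0.0084, 0.033, 0.014, 0.0399] tau [-1.2, -50.94, -25.92, -0.19, -0.09, -0.4] p [585.56  19.95 216.3 ] tilt [  -2.38   -2.91 -999.99] open 0.01521791556907488
t 14.45 pos [585.6  19.9 216.3] yaw -87.51 q6 1.43 F [-1.   0.7 -1.2] open 15.2 tilt [   -2.4    -2.9 -1000. ]
remaining [  6.9 -29.2  15.7] spin 0.005 n 1
[-15.6, 29.6, -5.6] 0.005
```

Emit:
send_rows(motion=[{"hand": -1, "slide": [-12, 27, -5], "spin": 0.005}])

```text
time: 14.55
tool_pos: [0.5901, -0.0046, 0.2254]
tool_rot: [0.001, 1.563, -3.101]
contact_force: [1.0, 0.2, -2.0]
opening: 0.0153
```

```bash
python3 snap.py 11 scene;python3 snap.py 11 top; python3 q.py; python3 nav.py 592.5 -9.3 232 -87.8 35; python3 - <<'E'
from fit import *
s=pickle.load(open("scene11.pkl","rb"))
crop(s,245,150,110,110,5.4,"pics/o2.png")
E
```

```text
q [-0.14208, 0.46744, 1.32547, -0.00436, 1.35013, 1.39362] v [0.0437, -0.0062, 0.0341, 0.0328, -0.0114, 0.0311] tau [-0.67, -50.41, -25.57, -0.12, 0.23, -0.33] p [592.37  -8.92 227.74] tilt [  -2.02   -4.01 -999.99] open 0.01521499803077503
t 14.65 pos [592.4  -8.9 227.7] yaw -87.93 q6 1.39 F [ 0.1  0.4 -0.6] open 15.2 tilt [   -2.    -4. -1000.]
remaining [ 0.1 -0.4  4.3] spin -0.0023 n 1
[-4.3, 0.4, -0.1] -0.0023
```

View pics/o2.png

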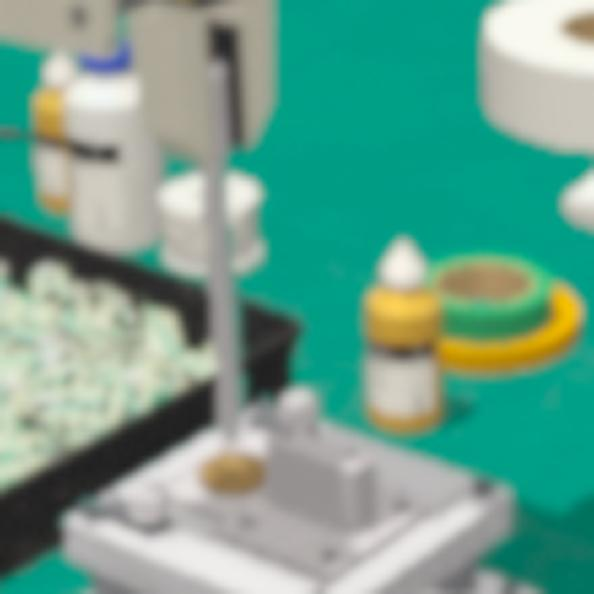

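```bash
cat > rodv.py <<'E'
from fit import *
from cell import observe
import sys
n=sys.argv[1]; ox,oy=float(sys.argv[2]),float(sys.argv[3]); bx,by=592.3,-9.5
s=pickle.load(open(f"scene{n}.pkl","rb"))
x,y,z=observe()["tool_pos"]*1000; x+=ox;y+=oy; tip=z-118.7
ls=[(M(circ(x,y,2.5,tip)),(0,0,255))]+[(M(circ(x,y,5,tip+h)),(0,0,255)) for h in (5,40,80,115)]
ls+=[(M(circ(bx,by,14,90)),(255,0,0)),(M(circ(bx,by,10,90)),(255,255,0))]
crop(s,265,188,50,65,9,"pics/o3.png",ls);crop(s,265,188,50,65,9,"pics/o4.png")
a,b=cv2.imread("pics/o4.png"),cv2.imread("pics/o3.png");cv2.imwrite("pics/o2.png",cv2.resize(np.hstack([a,b]),None,fx=.88,fy=.88))
E
python3 rodv.py 11 0 0
```

```text
(no output)
```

View pics/o2.png

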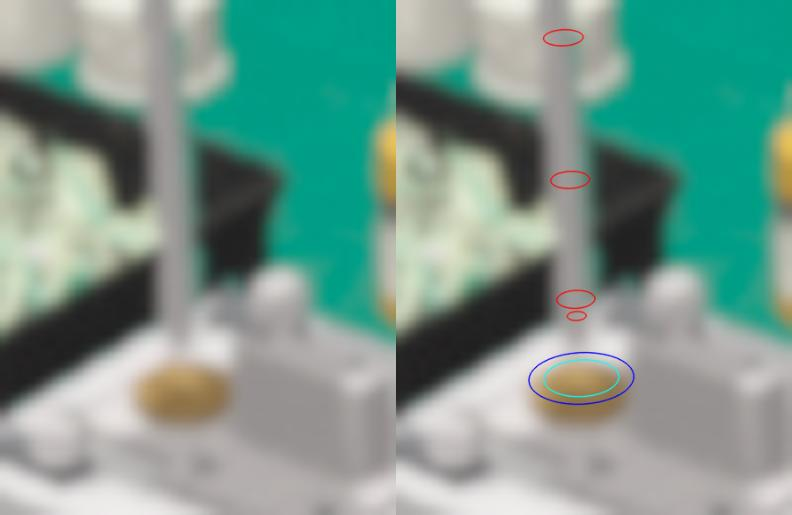

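```bash
python3 snap.py 12 scene; python3 q.py; python3 rodv.py 12 0 0
```

```text
q [-0.14022, 0.46717, 1.32695, -0.00318, 1.35005, 1.39452] v [0.0313, -0.0031, 0.0231, 0.0147, 0.0032, 0.0069] tau [-1.37, -51.32, -26.41, -0.22, -0.06, -0.13] p [591.81  -7.37 227.36] tilt [  -2.99   -2.71 -999.99] open 0.014895849319832377
```

View pics/o2.png

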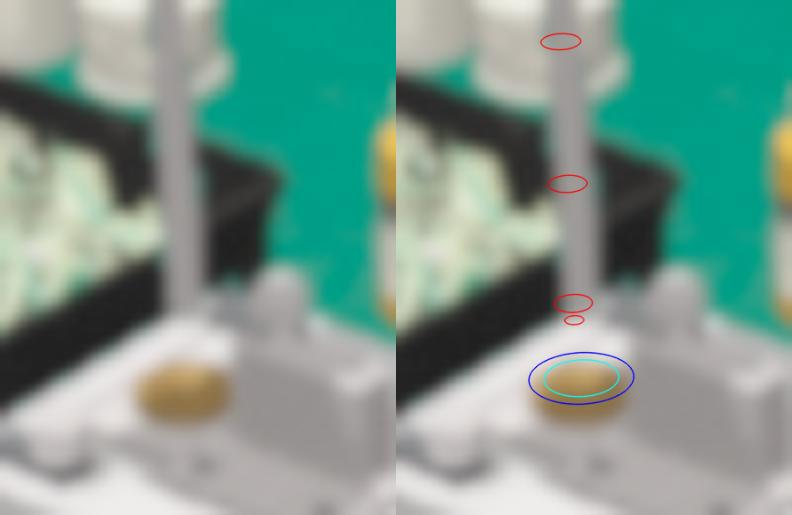

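Emit:
send_rows(motion=[{"hand": -1, "slide": [10, 1.5, -2.3], "spin": 0}])

```text
time: 14.8
tool_pos: [0.5944, -0.0078, 0.2174]
tool_rot: [0.993, 1.568, -2.111]
contact_force: [-0.3, 0.1, -1.2]
opening: 0.0153
```

```bash
python3 snap.py 12 top; python3 snap.py 12 top;python3 snap.py 12 scene; python3 nav.py 594.1 -9.2 210 -87.8 35;python3 rodv.py 12 -1.4 0
```

```text
t 14.95 pos [593.2  -7.8 215.4] yaw -87.84 q6 1.39 F [ 0.9  0.5 -1. ] open 14.8 tilt [   -6.5    -2.  -1000. ]
remaining [ 0.9 -1.4 -5.4] spin -0.0006 n 1
[5.4, 1.5, -0.9] -0.0006
```

View pics/o2.png

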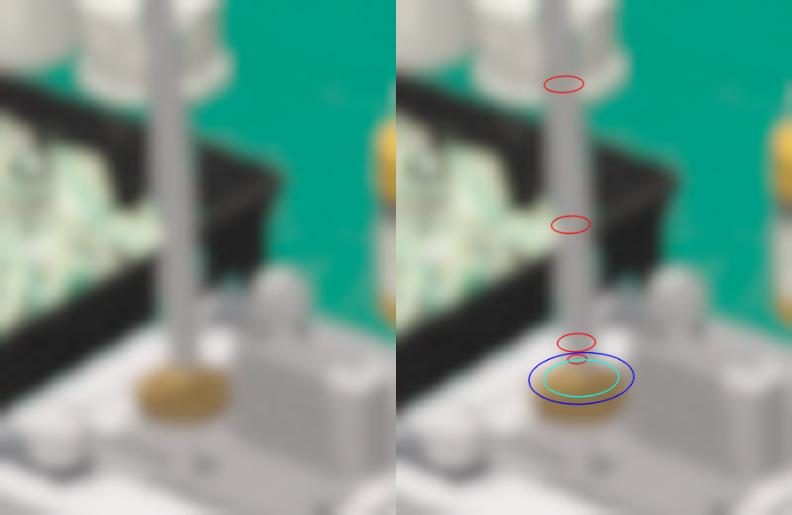

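Emit:
send_rows(motion=[{"hand": -1, "slide": [10, 1.2, -1], "spin": 0}, {"hand": -1, "slide": [0, 0, 0], "spin": 0}])

```text
time: 15.15
tool_pos: [0.5938, -0.0076, 0.2038]
tool_rot: [0.168, 1.563, -2.934]
contact_force: [-0.5, 0.7, -1.1]
opening: 0.0151
```

```bash
python3 snap.py 13 top; python3 snap.py 13 scene; python3 q.py; python3 nav.py 594.1 -9.2 200 -87.8 35
```

```text
q [-0.1405, 0.48917, 1.35175, -0.0027, 1.3052, 1.39157] v [-0.0038, -0.0104, -0.0144, 0.0002, 0.0042, -0.0005] tau [0.04, -51.05, -24.79, 0.04, -0.07, 0.0] p [594.62  -7.78 205.55] tilt [  -4.84   -1.95 -999.99] open 0.014953697428269271
t 15.25 pos [594.6  -7.8 205.6] yaw -87.74 q6 1.39 F [ 0.1 -0.2 -0.6] open 15.0 tilt [   -4.8    -2.  -1000. ]
remaining [-0.5 -1.4 -5.6] spin 0.001 n 1
[5.6, 1.4, 0.5] 0.001
```

Emit:
send_rows(motion=[{"hand": -1, "slide": [5, 1.5, 0], "spin": 0}])

```text
time: 15.35
tool_pos: [0.5952, -0.0091, 0.2013]
tool_rot: [0.631, 1.567, -2.47]
contact_force: [1.2, 0.3, 0.0]
opening: 0.015
```

```bash
python3 snap.py 13 scene; python3 nav.py 594.1 -9.2 200 -87.8 35;python3 snap.py 13 scene;python3 rodv.py 13 -1.4 0
```

```text
t 15.4 pos [594.6  -9.3 199.9] yaw -87.73 q6 1.39 F [-0.3 -0.3 -2. ] open 14.8 tilt [   -5.     -1.8 -1000. ]
remaining [-0.5  0.1  0.1] spin 0.0012 n 1
[-0.1, -0.1, 0.5] 0.0012
```

View pics/o2.png

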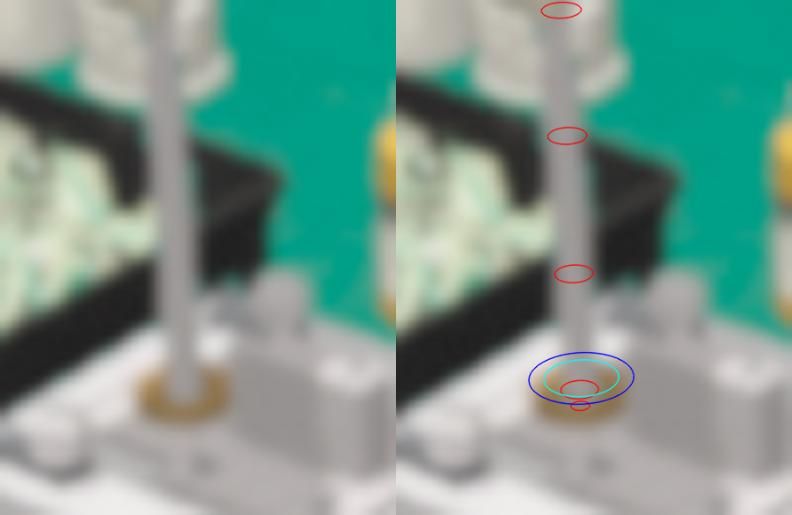

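Emit:
send_rows(motion=[{"hand": -1, "slide": [8, 0, 0], "spin": 0}])

```text
time: 15.55
tool_pos: [0.5948, -0.0092, 0.1928]
tool_rot: [0.377, 1.567, -2.726]
contact_force: [-0.0, 0.3, -1.0]
opening: 0.0152
```

```bash
python3 snap.py 13 scene; python3 q.py;python3 nav.py 594.1 -9.2 190 -87.8 35
```

```text
q [-0.14319, 0.50089, 1.37484, -0.00242, 1.27264, 1.38905] v [-0.0009, 0.0111, 0.0066, -0.0033, 0.0284, -0.0001] tau [0.04, -57.04, -28.24, -0.04, 0.03, 0.0] p [593.82  -9.17 190.52] tilt [  -7.04   -1.32 -999.97] open 0.015118926400854455
t 15.6 pos [593.8  -9.2 190.5] yaw -87.75 q6 1.39 F [-0.   0.8 -2.9] open 15.1 tilt [   -7.     -1.3 -1000. ]
remaining [ 0.3 -0.  -0.5] spin 0.0009 n 1
[0.5, 0.0, -0.3] 0.0009
```

Emit:
send_rows(motion=[{"hand": -1, "slide": [8, 0, 0], "spin": 0}])

```text
time: 15.7
tool_pos: [0.5942, -0.0092, 0.1827]
tool_rot: [0.214, 1.565, -2.888]
contact_force: [0.2, 0.2, -0.6]
opening: 0.015
```

```bash
python3 snap.py 13 scene; python3 q.py;python3 nav.py 594.1 -9.2 190 -87.8 35
```

```text
q [-0.14327, 0.50931, 1.38963, -0.00239, 1.2515, 1.38906] v [-0.0005, 0.0075, -0.0011, -0.0002, 0.0305, -0.0004] tau [-0.14, -57.36, -27.81, -0.17, 0.2, 0.0] p [593.13  -9.1  180.43] tilt [-9.0800e+00 -9.8000e-01 -9.9996e+02] open 0.01507365490633668
t 15.75 pos [593.1  -9.1 180.4] yaw -87.75 q6 1.39 F [ 0.4  1.1 -3.4] open 15.1 tilt [   -9.1    -1.  -1000. ]
remaining [ 1.  -0.1  9.6] spin 0.0008 n 1
[-9.6, 0.1, -0.9] 0.0008
```

Emit:
send_rows(motion=[{"hand": -1, "slide": [12, 0, -1], "spin": 0}, {"hand": -1, "slide": [0, 0, 0], "spin": 0}])

```text
time: 15.95
tool_pos: [0.5935, -0.0091, 0.1663]
tool_rot: [0.034, 1.56, -3.069]
contact_force: [-0.1, 0.4, -1.0]
opening: 0.015
```

```bash
python3 snap.py 13 scene;python3 snap.py 13 scene; python3 nav.py 594.1 -9.2 165 -87.8 35
```

```text
t 16.05 pos [594.5  -9.2 168.2] yaw -87.76 q6 1.39 F [-0.3  0.4 -0.9] open 15.2 tilt [   -7.9    -1.2 -1000. ]
remaining [-0.4  0.  -3.2] spin 0.0007 n 1
[3.2, -0.0, 0.3] 0.0007
```

Emit:
send_rows(motion=[{"hand": -1, "slide": [6, 0, 0], "spin": 0}, {"hand": -1, "slide": [0, 0, 0], "spin": 0}])

```text
time: 16.25
tool_pos: [0.5944, -0.0091, 0.1622]
tool_rot: [0.107, 1.563, -2.995]
contact_force: [-0.9, 0.0, -1.2]
opening: 0.0152
```

```bash
python3 snap.py 13 scene;python3 snap.py 13 scene; python3 nav.py 594.1 -9.2 160 -87.8 35
```

```text
t 16.35 pos [594.7  -9.1 163. ] yaw -87.76 q6 1.39 F [-1.5  0.6 -1.6] open 15.0 tilt [   -6.9    -1.1 -1000. ]
remaining [-0.6 -0.1 -3. ] spin 0.0008 n 1
[3.0, 0.0, 0.6] 0.0008
```

Emit:
send_rows(motion=[{"hand": -1, "slide": [6, 0, 0], "spin": 0}, {"hand": -1, "slide": [0, 0, 0], "spin": 0}])

```text
time: 16.55
tool_pos: [0.5945, -0.009, 0.1569]
tool_rot: [0.101, 1.564, -3.001]
contact_force: [-1.5, 1.0, -2.5]
opening: 0.0151
```

```bash
python3 snap.py 13 scene;python3 nav.py 594.1 -9.2 160 -87.8 35
```

```text
t 16.6 pos [594.7  -9.  157.4] yaw -87.75 q6 1.39 F [-1.7  0.5 -1. ] open 15.1 tilt [   -6.2    -1.  -1000. ]
remaining [-0.6 -0.2  2.6] spin 0.0008 n 1
[-2.6, 0.2, 0.7] 0.0008
```

Emit:
send_rows(motion=[{"hand": -1, "slide": [6, 0, 0], "spin": 0}, {"hand": -1, "slide": [0, 0, 0], "spin": 0}])

```text
time: 16.8
tool_pos: [0.5945, -0.0089, 0.151]
tool_rot: [0.097, 1.564, -3.006]
contact_force: [-1.0, 0.5, -2.2]
opening: 0.0152
```

```bash
python3 snap.py 13 scene;python3 snap.py 13 scene; python3 nav.py 594.1 -9.2 150 -87.8 35
```

```text
t 16.9 pos [594.8  -8.9 151.6] yaw -87.75 q6 1.39 F [-1.   0.9 -0.9] open 15.1 tilt [-5.8e+00 -9.0e-01 -1.0e+03]
remaining [-0.7 -0.3 -1.6] spin 0.0008 n 1
[1.6, 0.3, 0.7] 0.0008
```

Emit:
send_rows(motion=[{"hand": -1, "slide": [6, 0, 0.4], "spin": 0}, {"hand": -1, "slide": [0, 0, 0], "spin": 0}])

```text
time: 17.1
tool_pos: [0.5944, -0.009, 0.1455]
tool_rot: [0.153, 1.565, -2.949]
contact_force: [-1.0, 0.4, -2.5]
opening: 0.0153
```

```bash
python3 snap.py 13 scene;python3 nav.py 594.1 -9.2 140 -87.8 35
```

```text
t 17.15 pos [594.6  -9.  145.9] yaw -87.75 q6 1.39 F [-1.2  0.4 -1. ] open 15.0 tilt [   -4.8    -1.  -1000. ]
remaining [-0.5 -0.2 -5.9] spin 0.0008 n 1
[5.9, 0.2, 0.5] 0.0008
```

Emit:
send_rows(motion=[{"hand": -1, "slide": [6, 0, 0], "spin": 0}, {"hand": -1, "slide": [0, 0, 0], "spin": 0}])

```text
time: 17.35
tool_pos: [0.5946, -0.009, 0.1396]
tool_rot: [0.204, 1.566, -2.898]
contact_force: [-2.1, 1.3, -1.9]
opening: 0.0149
```

```bash
python3 snap.py 14 top;python3 snap.py 14 scene; python3 q.py; python3 nav.py 594.1 -9.2 140 -87.8 35; python3 - <<'E'
from fit import *
s=pickle.load(open("scene14.pkl","rb"));t=pickle.load(open("top14.pkl","rb"))
crop(s,240,180,110,110,3.63,"pics/o2.png");crop(t,280,190,90,90,4.44,"pics/o1.png")
cv2.imwrite("pics/s14.png",np.hstack([cv2.imread("pics/o2.png")[:398,:398],cv2.imread("pics/o1.png")[:398,:398]]))
E
```

```text
q [-0.14298, 0.54721, 1.44251, -0.00197, 1.15585, 1.38932] v [0.0005, -0.0034, -0.0019, 0.0012, 0.0034, 0.0003] tau [-0.18, -53.35, -24.45, -0.01, -0.61, -0.0] p [594.76  -9.02 140.21] tilt [  -4.2    -1.22 -999.99] open 0.015030147526787212
t 17.45 pos [594.8  -9.  140.2] yaw -87.75 q6 1.39 F [-1.4  0.7 -2.3] open 15.0 tilt [   -4.2    -1.2 -1000. ]
remaining [-0.7 -0.2 -0.2] spin 0.0009 n 1
[0.2, 0.2, 0.7] 0.0009
```

View pics/s14.png

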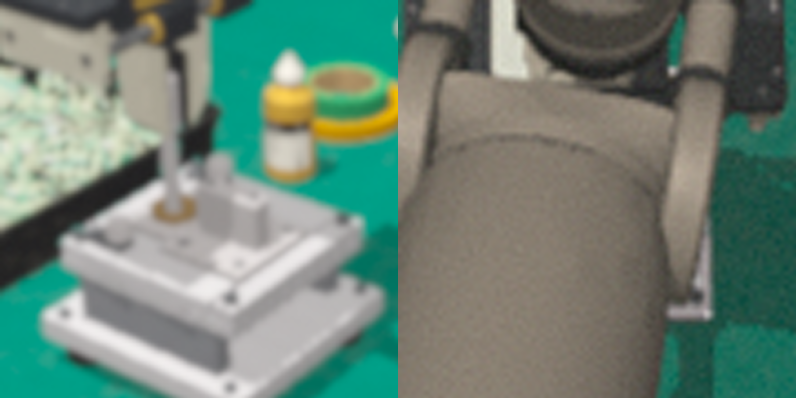

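```bash
python3 - <<'E'
from fit import *
s=pickle.load(open("scene14.pkl","rb"))
x,y=593.4,-9.0
ls=[(M(circ(x,y,8,171.5)),(0,0,255)),(M(circ(x,y,8,139.5)),(0,0,255)),(M(circ(592.6,-9.3,14,90)),(255,0,0))]
crop(s,262,180,50,70,8,"pics/o3.png",ls);crop(s,262,180,50,70,8,"pics/o4.png")
cv2.imwrite("pics/o2.png",np.hstack([cv2.imread("pics/o4.png"),cv2.imread("pics/o3.png")]))
E
```

```text
(no output)
```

View pics/o2.png

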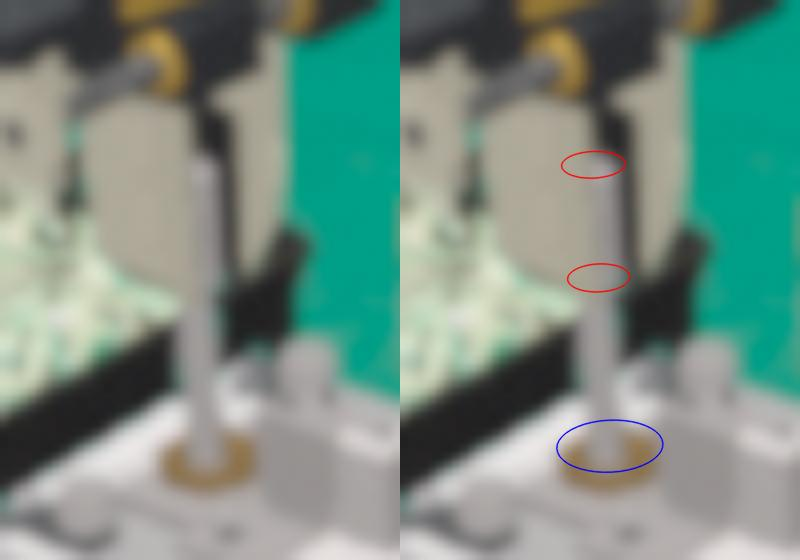

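Emit:
send_rows(motion=[{"hand": -1, "slide": [5, 0, 0.4], "spin": 0}, {"hand": -1, "slide": [0, 0, 0], "spin": 0}, {"hand": -1, "slide": [0, 0, 0], "spin": 0}])

```text
time: 17.75
tool_pos: [0.5946, -0.0091, 0.1351]
tool_rot: [0.347, 1.567, -2.756]
contact_force: [-1.5, 0.9, -0.7]
opening: 0.0152
```

```bash
python3 snap.py 15 scene;python3 snap.py 15 scene; python3 q.py; python3 nav.py 594.1 -9.2 136 -87.8 35; python3 - <<'E'
from fit import *
s=pickle.load(open("scene15.pkl","rb"))
x,y=593.4,-9.0
ls=[(M(circ(x,y,8,167.5)),(0,0,255)),(M(circ(x,y,8,135.5)),(0,0,255)),(M(circ(592.6,-9.3,14,90)),(255,0,0))]
crop(s,262,180,50,70,8,"pics/o3.png",ls)
crop(s,240,190,100,100,5.6,"pics/o4.png")
cv2.imwrite("pics/o2.png",np.hstack([cv2.imread("pics/o4.png")[:,:400],cv2.imread("pics/o3.png")]))
E
```

```text
q [-0.14315, 0.5517, 1.45001, -0.00205, 1.14314, 1.38921] v [0.0001, 0.0021, 0.0021, -0.001, -0.0014, -0.0024] tau [-0.27, -53.2, -24.1, -0.08, -0.5, -0.0] p [594.54  -9.1  135.11] tilt [  -3.49   -1.38 -999.99] open 0.01517652310376938
t 17.85 pos [594.5  -9.1 135.1] yaw -87.75 q6 1.39 F [-0.7  0.7 -1.8] open 15.2 tilt [   -3.5    -1.4 -1000. ]
remaining [-0.4 -0.1  0.9] spin 0.0009 n 1
[-0.9, 0.1, 0.4] 0.0009
```

View pics/o2.png

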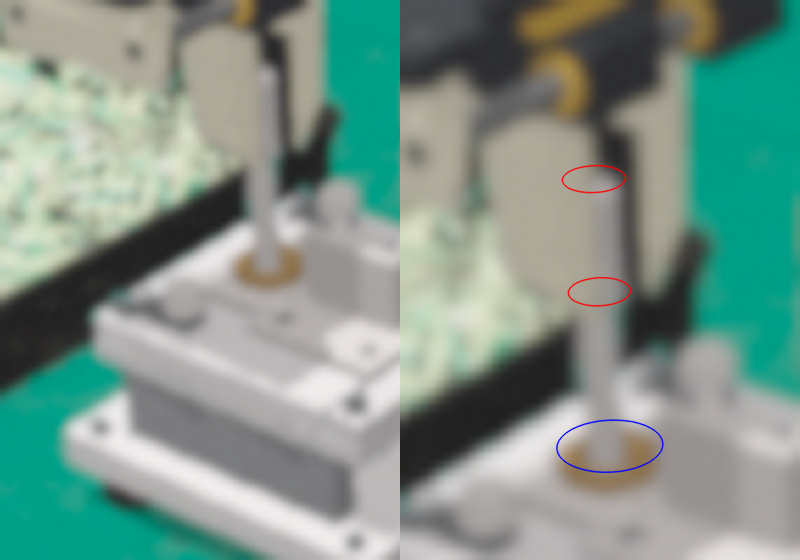

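```bash
python3 -c "
from cell import job
print(job.hand_in())"
```

```text
the job is handed in; nothing more can be done
None
```

I've set up the hand punch fixture and handed the job in at about 18 s. The plate is seated and released. The line-up rod is through both bushes and still gripped, so you can do up the clamps.

- **Plate:** it went into the pocket without resistance and touched the floor at the height I expected. After I let go, both cameras showed it flat and square.
- **Rod depth:** going by the gripper height, the tip is about 16 mm above the bench, inside the die bush and well past halfway (29 mm). The scene picture suggested it is 3–4 mm higher, at about 20 mm. Both readings are past halfway and clear of the mat.
- **Rod upright:** the tool is within 4 mrad of vertical. It was about 10 mrad off its present tilt when it gripped the rod, so the rod may lean slightly, by about 10 mrad (half a degree) at most. The wrist force at the end was only 1–2 N.
- **Disagreements:** the two cameras differed from each other by 3–4 mm in places, so I relied partly on the arm's own position and on contact. I couldn't see the rod's tip in the die bush directly. The gripper read about 15 mm across the rod's 16 mm head.
- **Small things:** the arm kept clear of the jar, box, spool and bottle. I didn't measure their positions again afterwards.

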